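# Hook the hot coupon carrier out of its cooling canister

## Task

Take the hook rod from its fork, feel for the swinging bail of the carrier hanging down inside the tall canister and lift the carrier out with the hook, pressing and pulling gently all the while. Stand the carrier upright in the middle of the bare cooling plate, unhook it, and hang the rod back in its fork. The carrier is hot, so never touch it with the gripper, and leave the pliers, jar and loose steel sample alone.

Things in the scene. Friction and masses are not known exactly. Their poses are not given: they have to be found in the camera images.
- rod_grip (a point): Centre of the black square handle (24 x 24 mm, 50 mm tall) of the hook rod (140 g). Its underside, 25 mm below this point, rests on the fork. A straight 6 mm shank runs down from it to a double hook; the hook's lowest point is 120 mm below this point. z up along the rod, x along the hook arms.
- rod: The hook rod; origin at the lowest point of its double hook, on the shank's axis; z up. The hook is an anchor shape of 6 mm wire in the x-z plane: its arms reach out to +x and -x, and their tips rise to 17 mm above the origin, 24 mm out from the axis at the outside. Either arm can carry the bail, in the 9 mm wide throat between shank and tip.
- holder_seat (a point): Grey fixed fork stand for the rod: point on top of its two level prongs, 125 mm above the table, mid-slot. Prongs run 50 mm to both sides along x, 20 mm wide, with a 13 mm slot open at the -x end; the post, 50 to 70 mm on +x, is no higher. The shank hangs in the slot with the hook arms in line with it, so the rod lifts straight up and goes straight back down.
- canister: Fixed tall steel box, open on top; origin at the centre of its underside on the table, x along its long side. Inside 116 mm (x) by 66 mm (y), outside 130 x 80 mm at the rim, rim 135 mm above the table. At both x ends inside, a ledge 10 mm deep with its top 40 mm above the table carries the carrier's lugs.
- carrier: Shallow open aluminium tray, 84 x 44 mm, 30 mm tall, 0.2 to 0.45 kg with the steel samples lying below its rim; origin at the centre of its underside. By a lug at each x end (108 mm over both) it hangs on the canister's ledges with 4 mm of play. Pushed or pulled, it and the canister bear less than 20 N. Hooked, it hangs level, its underside 72 mm below the bail's bar.
- plate_top (a point): Centre of the top face of the fixed plain aluminium cooling plate, 170 mm (x) by 130 mm (y), 8 mm thick, lying on the table; nothing on it.
- pliers: Bystander: pliers with blue grips, about 150 x 60 mm, lying flat; leave alone.
- jar: Bystander: small grey jar, 52 mm wide, 75 mm tall; leave alone.
- sample: Bystander: loose flat steel sample, 90 x 50 x 6 mm; leave alone.
- bail_axis (a point): Middle of the carrier's hinge axis (along y), 27 mm above the carrier's origin. About it swings the bail, a 5 mm wire U, 53 mm wide, cross bar 45 mm from the axis. It stays at any lean, moves at about 0.5 N, and meets firm stops leaning 0.75 rad to -x or +x (bar 31 mm to the side, 33 mm up). Its lean at the start is anywhere between and not given.
There are look-alikes about, which are no part of the job. Leave any brown or green look-alike of the rod alone.

How it is judged:
On the way, in this order (a step that is already met when the one before it is completed fails the run):
1. the carrier hangs from the rod, clear above the canister's rim (z of carrier in the frame of canister above 0.136 m and contact force between rod and carrier above 0.8 N), for 0.2 s.
2. the carrier stands on the cooling plate, unhooked (z of carrier in the frame of plate_top between -0.004 and 0.004 m and x of carrier in the frame of plate_top between -0.03 and 0.03 m and y of carrier in the frame of plate_top between -0.03 and 0.03 m and angle between carrier's own z axis and vertical below 0.1 rad and contact force between rod and carrier below 0.05 N), for 0.2 s.
At the end, for the whole second after the job is handed in: Carrier upright (0.1 rad) and still on the plate: height within 4 mm, centre within 30 mm of the plate's along each plate axis. Rod upright (0.1 rad), still, seated in its fork: grip 21-29 mm over the prongs, 8 mm across the slot, -50 to +40 mm along it (z of carrier in the frame of plate_top between -0.004 and 0.004 m and x of carrier in the frame of plate_top between -0.03 and 0.03 m and y of carrier in the frame of plate_top between -0.03 and 0.03 m and angle between each of carrier, rod's own z axis and vertical below 0.1 rad and linear speed of each of carrier, rod below 0.02 m/s and z of rod_grip in the frame of holder_seat between 0.021 and 0.029 m and y of rod_grip in the frame of holder_seat between -0.008 and 0.008 m and x of rod_grip in the frame of holder_seat between -0.05 and 0.04 m); the robot touches nothing.
It fails at once if the rod presses or pulls on the carrier or its bail with more than 20 N (contact force between rod and carrier above 20 N).
It fails at once if the rod is pressed against the canister with more than 20 N (contact force between rod and canister above 20 N).
It fails at once if the gripper or arm touches the hot carrier (contact force between any of the fingers, the arm and carrier above 0.3 N).
It fails at once if a bystander is moved more than 15 mm (distance of any of pliers, jar, sample from where it was at the start of the episode above 0.015 m).
It also fails if it takes over 72 s, if anything falls off the work surface, if the arm or the gripper's body presses on something with over 40 N, if the wrist force passes 120 N, or if a joint passes its speed limit or range.

## Robot

A 7-joint arm with a two-finger parallel gripper is mounted at the origin on the work surface. World frame = base frame: x ahead of the robot, y to its left, z up, the work surface at z = 0. Lengths are in m, angles in rad, forces in N, time in s.
With the tool pointing down it reaches from about 0.425 to 0.875 m from the base axis. Payload 4.7 kg.
Tool frame: the origin (TCP) lies midway between the tips of the shut fingers; the grasp point (between the pads) lies 19 mm behind it; z points along the fingers, y is the direction in which the jaws open and shut (so a half turn about z gives the same grasp; the last joint's range is limited). The gripper opens to 87 mm and grips with 3 to 60 N. Pads are 19 mm wide; open, the fingers measure 117 mm over their backs; the gripper's body (75 mm by 190 mm) begins 51 mm behind the grasp point.
Start: joints at [1.354, 0.321, -0.07, 1.45, 0.023, 1.371, -0.057], TCP at [0.149, -0.633, 0.197] pointing down, gripper open.
Joint ranges: [-2.86, 2.86], [-0.3, 2.09], [-1.38, 1.24], [0.06, 2.45], [-1.56, 4.7], [0.09, 2.05], [-2.69, 2.69]. Speed limits (rad/s): [2.57, 2.57, 3.14, 3.14, 3.14, 3.14, 3.14].

## Interface

Orientations are given as a rotation vector (axis times angle).
In Python, from workcell import robot, viewer, job gives the robot as it stands. The module is installed in compiled form; this text tells all that it offers.
- The arm moves only by the shell command python3 -m creep 'ROWS' [FORCE]. ROWS is JSON, a list that holds one entry, the list of rows, each a list of 5 numbers: the gripper's target within -1 to 1 (fully open at 1, half-way at 0, shut at -1), then the shift along the tool's x, y, z in mm, then the turn about the tool's z in degrees. In form: [[[hand, dx, dy, dz, roll], ...]]. A call has 1 to 5 rows; each row shifts and turns the commanded pose from where the row before left it, along the tool's axes as they then stand; what a row does not reach is not made up. A row lasts 1/8 s, in which the tool goes at most 62.5 mm and 10.7 degrees, less where a joint would pass 70% of its speed; a pose out of reach is approached as far as the arm can. A call is refused whole if a number of a shift passes 62.5 or a number of a turn 10.7, either way. A call with a gripper value outside its range is refused whole. The fingers move at their own pace and stop on an object; FORCE is the grip in N (left out, the last holds). Time passes only in rows, so rows that do not move let the fingers close. It gives the time, the measured TCP pose, the force and the opening at its end, in the units of the state.
- robot.get_obs(): the state, without advancing time (a new reading comes with each control period).
- viewer.grab_frame(name): name is "scene" or "top"; returns a dict with "frame" (384x512x3 uint8, red, green, blue), "fx", "fy", "cx", "cy" (pixels), "k1" (the pictures are not rectified: a ray, as slopes to the right and down, at radius r is drawn at 1 + k1 r^2 times it, then the intrinsics apply), "eye" and "rotation" of the camera in the world. Camera axes: x right, y up, looking along -z (the intrinsics and any distortion apply to the point x, -y, -z); pixel columns grow to the right and rows downward; lengths in m; the calibration is good to about 2 mm. A picture is of the moment at which its call begins. There is no depth.
- job.finish_job(): hands the job in, once; it reports no verdict.
The state is a dict: "time_s": time; "joint_pos": joint angles; "qd": joint speeds; "joint_torque": joint torques, N m; "position": TCP position; "ee_rot": TCP orientation; "force": force on the tool from outside, world axes, zero at the start; "ft_torque": the same for the moment, N m; "finger_gap": opening from 0.0 (shut) to 1.0 (fully open).
Only numpy, scipy, OpenCV 4.12 (cv2) and the standard library are available. Lean on these libraries where they do the work, as an engineer would, in place of code of your own. Each camera call takes 0.05 s, during which the arm holds its last target.

## Working session

There is one attempt and no reset: what is moved stays moved. The work goes in short steps, Python scripts to look and compute and a shell command to move; the robot and the scene stay as the last step left them, time stands still between calls to the robot, and variables do not carry over. Pictures are saved under pics/ and viewed, and the job is handed in when it is done.

```bash
mkdir -p pics; ls
cat > h.py <<'E'
import numpy as np, cv2
from workcell import robot, viewer, job
def grab(n,save=None):
    f=viewer.grab_frame(n)
    if save: cv2.imwrite('pics/'+save,cv2.cvtColor(np.asarray(f['frame']),cv2.COLOR_RGB2BGR))
    return f
def ray(f,u,v):
    K=np.array([[f['fx'],0,f['cx']],[0,f['fy'],f['cy']],[0,0,1.]])
    p=cv2.undistortPoints(np.array([[[u,v]]],float),K,np.array([f['k1'],0,0,0,0.]))[0,0]
    d=np.array(f['rotation']).reshape(3,3)@np.array([p[0],-p[1],-1.])
    return np.array(f['eye']),d/np.linalg.norm(d)
def onz(f,u,v,z):
    e,d=ray(f,u,v); return e+d*(z-e[2])/d[2]
def tri(f1,p1,f2,p2):
    e1,d1=ray(f1,*p1);e2,d2=ray(f2,*p2)
    A=np.stack([d1,-d2],1);t=np.linalg.lstsq(A,e2-e1,rcond=None)[0]
    a=e1+d1*t[0];b=e2+d2*t[1];return (a+b)/2,np.linalg.norm(a-b)
def proj(f,P):
    R=np.array(f['rotation']).reshape(3,3);c=R.T@(np.array(P)-np.array(f['eye']))
    x,y=c[0]/-c[2],-c[1]/-c[2];s=1+f['k1']*(x*x+y*y)
    return np.array([f['fx']*x*s+f['cx'],f['fy']*y*s+f['cy']])
def crop(f,u0,v0,u1,v1,k,save):
    im=cv2.cvtColor(np.asarray(f['frame']),cv2.COLOR_RGB2BGR)[v0:v1,u0:u1]
    cv2.imwrite('pics/'+save,cv2.resize(im,None,fx=k,fy=k,interpolation=cv2.INTER_CUBIC))
E
python3 - <<'E'
from h import *
for n in('scene','top'):
    f=grab(n,n+'0.png'); print({k:v for k,v in f.items() if k!='frame'})
print(robot.get_obs())
E
```

```text
pics
{'fx': 494.84866426847634, 'fy': 494.84866426847634, 'cx': 246.2998201177004, 'cy': 195.24715912389593, 'k1': -0.18190726480261774, 'eye': array([ 1.12693406e+00, -1.09954842e-03,  9.91197205e-01]), 'rotation': array([0.45919553, 0.40674258, 1.45592619])}
{'fx': 384.7337954453205, 'fy': 384.7337954453205, 'cx': 247.88656707870413, 'cy': 187.714313545517, 'k1': -0.06378057661512017, 'eye': array([0.45605494, 0.04826658, 0.8971282 ]), 'rotation': array([ 0.11131247, -0.14740901, -1.57339551])}
{'time_s': 0.1, 'joint_pos': array([ 1.35410642,  0.32175331, -0.0701203 ,  1.45153773,  0.02261513,
        1.37080064, -0.05691878]), 'qd': array([ 0.00221899, -0.00260167,  0.00053794, -0.00091792, -0.00023034,
        0.00214923, -0.00127292]), 'joint_torque': array([-8.88548529e-04, -4.92572844e+01, -4.06174343e-01, -3.13396990e+01,
       -6.41976041e-02,  3.95267573e-02,  6.97266364e-05]), 'position': array([ 0.14853025, -0.63225501,  0.19637599]), 'ee_rot': array([-3.11901583e+00, -3.61596743e-01,  4.58804008e-04]), 'force': array([-0.15614799, -0.36874173, -0.9599949 ]), 'ft_torque': array([ 0.03063136,  0.0205321 , -0.00988595]), 'finger_gap': 0.9979110696240947}
```

```bash
sed -i "s/np.array(f\['rotation'\]).reshape(3,3)/cv2.Rodrigues(np.array(f['rotation']))[0]/" h.py; grep -c Rodrigues h.py
```

```text
2
```

View pics/scene0.png

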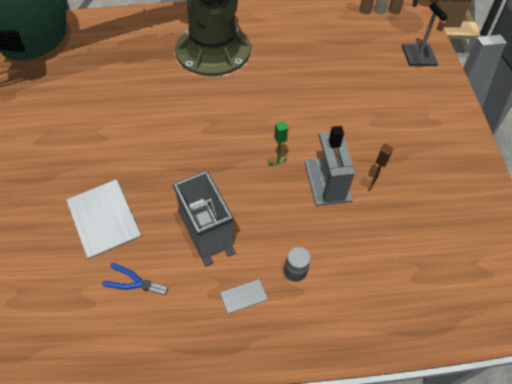

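View pics/top0.png

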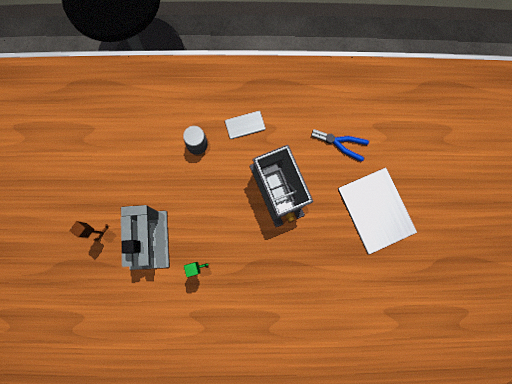

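Run:
```python
from h import *
s=grab('scene');t=grab('top')
for P in([0,0,0],[.15,-.63,.2],[.6,0,0],[.6,.2,0],[.6,-.2,0]): print(P,proj(s,P).round(),proj(t,P).round())
crop(s,160,150,260,270,6,'s_can.png');crop(t,235,130,335,240,6,'t_can.png');crop(s,260,110,400,210,5,'s_fork.png');crop(t,60,190,220,290,5,'t_fork.png')
```

```text
[0, 0, 0] [213.  50.] [263. 461.]
[0.15, -0.63, 0.2] [-32.  50.] [604. 409.]
[0.6, 0, 0] [223. 230.] [259. 190.]
[0.6, 0.2, 0] [311. 225.] [175. 190.]
[0.6, -0.2, 0] [135. 235.] [343. 189.]
```

View pics/s_can.png

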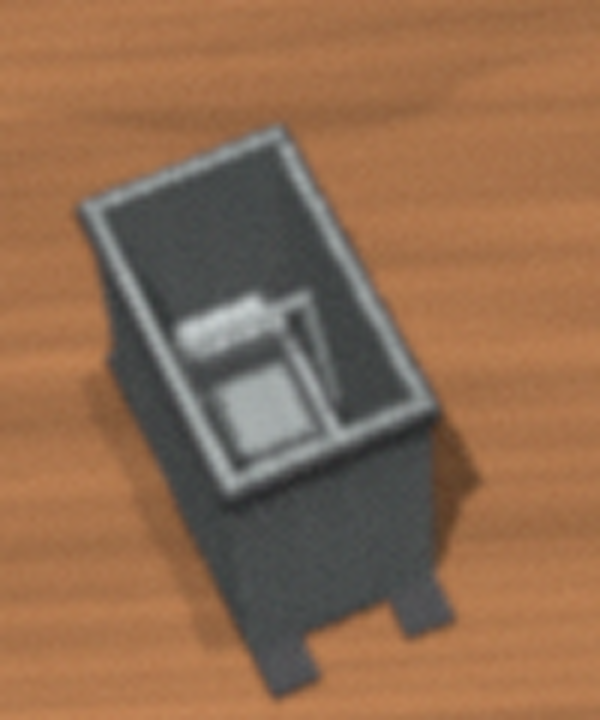

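View pics/t_can.png

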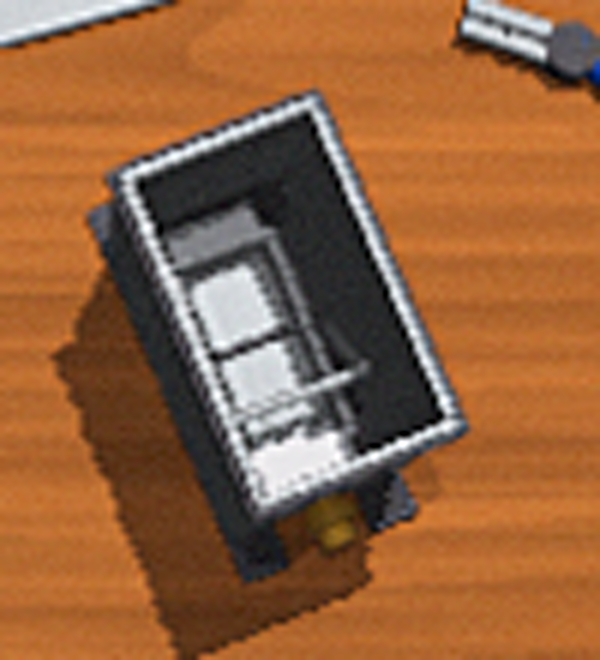

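View pics/s_fork.png

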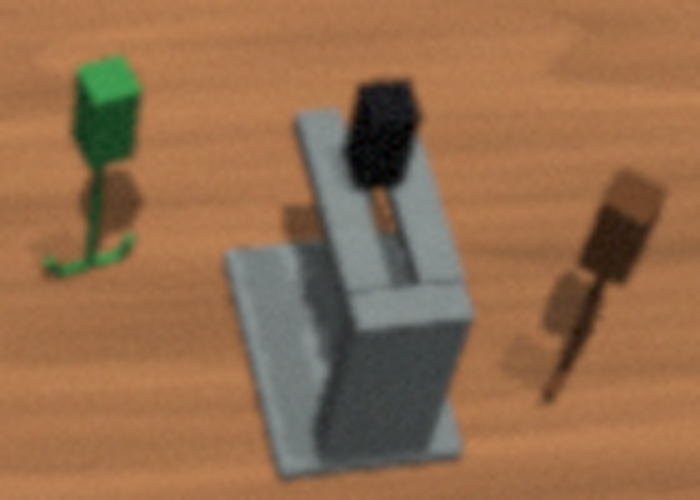

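View pics/t_fork.png

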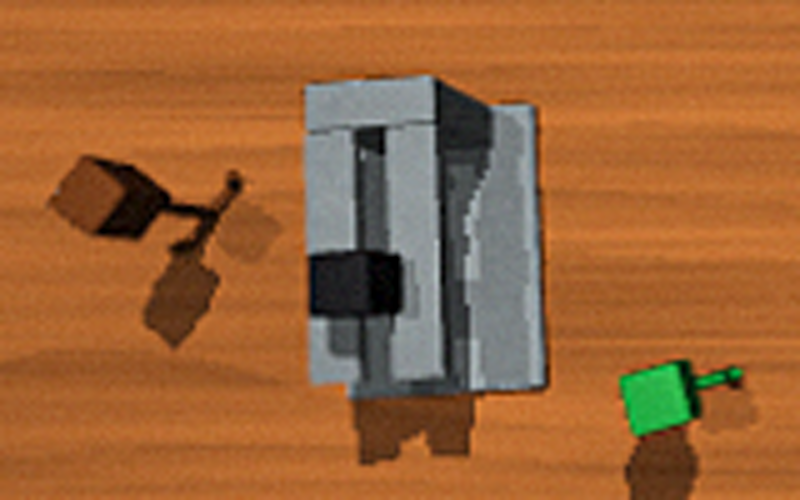

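Run:
```python
from h import *
s=grab('scene');t=grab('top')
def show(n,f,off,k,pts,z):
    P=np.array([onz(f,off[0]+u/k,off[1]+v/k,z) for u,v in pts]); r=cv2.minAreaRect((P[:,:2]*1000).astype(np.float32))
    print(n,P[:,:2].round(4).tolist(),'c',P[:,:2].mean(0).round(4),r)
show('forkT',t,(60,190),5,[(311,382),(443,381),(435,77),(305,87)],.125)
show('forkS',s,(260,110),5,[(297,113),(470,318),(357,330)],.125)
show('canT',t,(235,130),6,[(112,178),(315,93),(467,428),(262,520)],.135)
show('canS',s,(160,150),6,[(78,205),(285,125),(438,410),(232,495)],.135)
print('bar end',tri(t,(235+368/6,130+368/6),s,(160+310/6,150+297/6)))
# plate by mask
for n,f in(('s',s),('t',t)):
    im=cv2.cvtColor(np.asarray(f['frame']),cv2.COLOR_RGB2HSV)
    m=((im[...,1]<40)&(im[...,2]>130)).astype(np.uint8)
    cs,_=cv2.findContours(m,cv2.RETR_EXTERNAL,cv2.CHAIN_APPROX_NONE)
    for c in cs:
        if cv2.contourArea(c)>1500:
            ((x,y),_,_)=cv2.minAreaRect(c)
            P=np.array([onz(f,*q,.008)[:2]*1000 for q in c[:,0]],np.float32)
            print(n,x,y,cv2.contourArea(c),cv2.minAreaRect(P))
    # handle
    m=(im[...,2]<40).astype(np.uint8)
    box=(320,115,355,150) if n=='s' else (115,235,148,262)
    w=np.zeros_like(m);w[box[1]:box[3],box[0]:box[2]]=m[box[1]:box[3],box[0]:box[2]]
    ys,xs=np.nonzero(w);print('handle',xs.min(),xs.max(),ys.min(),ys.max(),xs.mean(),ys.mean())
    g=np.clip(np.asarray(f['frame']).astype(float)*4,0,255).astype(np.uint8)
    crop({'frame':g},box[0],box[1],box[2],box[3],16,n+'_hand.png')
```

```text
forkT [[0.4281, 0.2792], [0.4284, 0.227], [0.5491, 0.2338], [0.5452, 0.2863]] c [0.4877 0.2566] ((487.255859375, 256.6591491699219), (120.83940124511719, 52.6811408996582), 3.233905792236328)
forkS [[0.4323, 0.2292], [0.5489, 0.2865], [0.5519, 0.2361]] c [0.511  0.2506] ((500.816650390625, 236.9503631591797), (129.91908264160156, 46.49375534057617), 26.17274284362793)
canT [[0.6404, 0.0179], [0.6701, -0.0519], [0.5543, -0.1], [0.5239, -0.0306]] c [ 0.5972 -0.0411] ((597.029296875, -41.24237060546875), (126.71321105957031, 75.9203872680664), 22.60778045654297)
canS [[0.5567, -0.099], [0.528, -0.0263], [0.6461, 0.0202], [0.6732, -0.0486]] c [ 0.601  -0.0384] ((601.3444213867188, -39.34003448486328), (126.9061279296875, 78.11317443847656), 21.528125762939453)
bar end (array([ 0.58141348, -0.04528201,  0.11556745]), np.float64(0.050078207170862955))
s 102.36981964111328 218.1124267578125 3423.0 ((550.6175537109375, -278.1075439453125), (171.66961669921875, 130.09019470214844), 22.707347869873047)
handle 330 342 127 147 335.7621359223301 136.8640776699029
t 377.17315673828125 209.95852661132812 3698.0 ((549.6602783203125, -277.1708679199219), (169.59503173828125, 128.83334350585938), 22.63167381286621)
t 282.9140625 179.47866821289062 2108.5 ((623.3275146484375, -54.99805450439453), (143.90164184570312, 87.598876953125), 22.08083152770996)
t 255.52052307128906 53.88817596435547 1798.0 ((948.6281127929688, -7.1539306640625), (1326.7186279296875, 13.37031078338623), 89.9188003540039)
handle 122 139 235 261 130.5625 246.6875
```

View pics/s_hand.png

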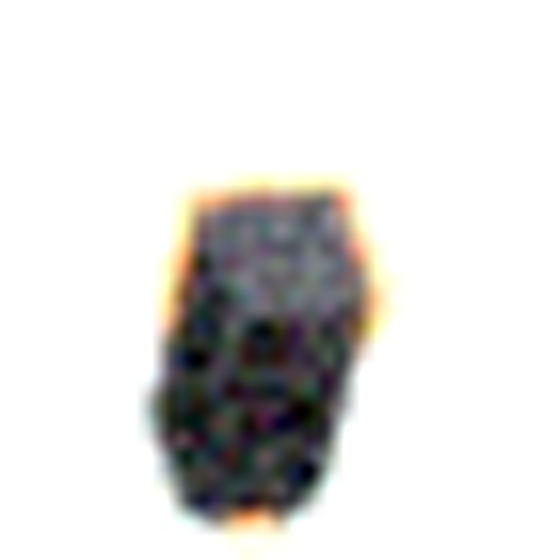

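View pics/t_hand.png

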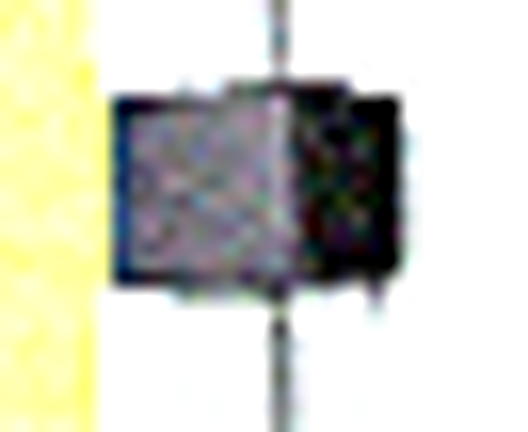

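Run:
```python
from h import *
s=grab('scene');t=grab('top')
print('handle',onz(t,127.3,246.9,.175),onz(s,337.4,130.6,.175))
for n,f,b in(('s',s,(170,170,236,236)),('t',t,(250,142,318,220))):
    im=np.asarray(f['frame']).astype(float); g=(255*(im/255)**.6).astype(np.uint8)
    crop({'frame':g},*b,9 if n=='s' else 8,n+'_bail.png')
c=np.array([.599,-.040]);a=np.deg2rad(22);X=np.array([np.cos(a),np.sin(a)]);Y=np.array([-X[1],X[0]])
for z in(.07,.08,.1,.115):
  for y in(-26,26):
    print(z,y,[(x,(((proj(s,[*(c+X*x/1e3+Y*y/1e3),z])-(170,170))*9).round(),((proj(t,[*(c+X*x/1e3+Y*y/1e3),z])-(250,142))*8).round())) for x in(-30,0,30)])
```

```text
handle [0.46559223 0.2560791  0.175     ] [0.46905137 0.25584062 0.175     ]
0.07 -26 [(-30, (array([155., 355.]), array([364., 409.]))), (0, (array([205., 453.]), array([321., 309.]))), (30, (array([255., 554.]), array([277., 210.])))]
0.07 26 [(-30, (array([353., 274.]), array([190., 481.]))), (0, (array([404., 371.]), array([147., 380.]))), (30, (array([457., 469.]), array([104., 280.])))]
0.08 -26 [(-30, (array([152., 334.]), array([370., 403.]))), (0, (array([201., 433.]), array([326., 302.]))), (30, (array([252., 534.]), array([282., 202.])))]
0.08 26 [(-30, (array([351., 253.]), array([193., 476.]))), (0, (array([403., 349.]), array([149., 374.]))), (30, (array([456., 449.]), array([106., 273.])))]
0.1 -26 [(-30, (array([144., 290.]), array([381., 392.]))), (0, (array([194., 390.]), array([336., 288.]))), (30, (array([246., 493.]), array([291., 186.])))]
0.1 26 [(-30, (array([347., 208.]), array([200., 466.]))), (0, (array([399., 306.]), array([155., 362.]))), (30, (array([453., 406.]), array([111., 258.])))]
0.115 -26 [(-30, (array([138., 257.]), array([390., 383.]))), (0, (array([189., 357.]), array([343., 277.]))), (30, (array([241., 461.]), array([298., 173.])))]
0.115 26 [(-30, (array([343., 174.]), array([205., 459.]))), (0, (array([396., 272.]), array([160., 352.]))), (30, (array([451., 374.]), array([114., 247.])))]
```

View pics/s_bail.png

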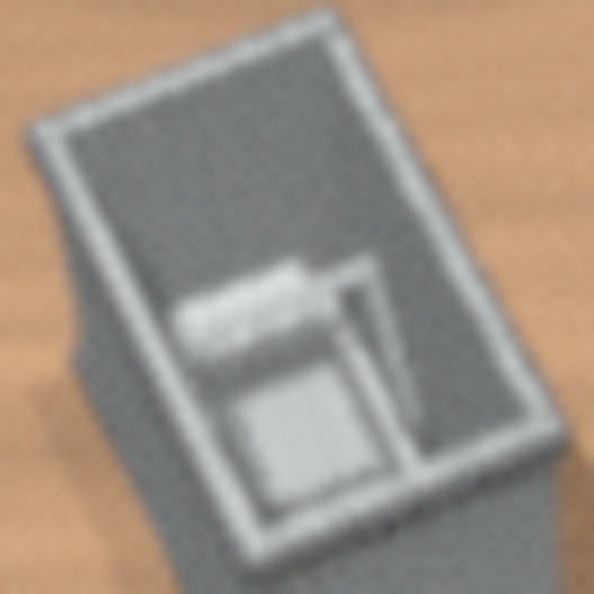

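View pics/t_bail.png

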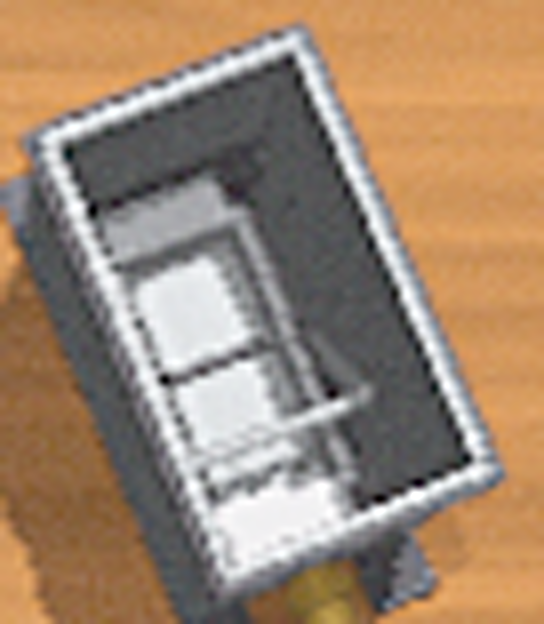

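```bash
cat > go.py <<'E'
import sys
from h import *
def st():
    o=robot.get_obs();R=cv2.Rodrigues(np.array(o['ee_rot']))[0]
    return o,R
def plan(x,y,z,yaw,n):
    "yaw: world yaw of tool x, deg"
    o,R=st();p=np.array(o['position']);y0=np.degrees(np.arctan2(R[1,0],R[0,0]))
    d=(np.array([x,y,z])-p)/n*1000;dy=((yaw-y0+180)%360-180)/n
    print('t',round(o['time_s'],2),'p',p.round(4),'yaw',y0.round(2),'tilt',np.degrees(np.arccos(-R[2,2])).round(2),'F',np.array(o['force']).round(2),'gap',round(o['finger_gap'],3))
    rows=[]
    for i in range(n):
        a=np.radians(y0+i*dy)
        X=np.array([np.cos(a),np.sin(a),0]);Y=np.array([np.sin(a),-np.cos(a),0])
        rows.append([round(d@X,1),round(d@Y,1),round(-d[2],1),round(-dy,2)])
    print(rows)
if __name__=='__main__':
    v=[float(q) for q in sys.argv[1:]];plan(*v[:4],int(v[4]))
E
python3 go.py .5 -.3 .32 60 10
python3 - <<'E'
from h import *
s=grab('scene');t=grab('top')
print('green',onz(t,192,268.5,.15),onz(s,281,127,.15), 'brown',onz(t,79,230,.15))
E
```

```text
t 0.4 p [ 0.1487 -0.6327  0.1972] yaw 13.22 tilt 0.01 F [-0.21 -0.2   0.02] gap 1.001
[[np.float64(41.8), np.float64(-24.4), np.float64(-12.3), np.float64(-4.68)], [np.float64(43.7), np.float64(-20.9), np.float64(-12.3), np.float64(-4.68)], [np.float64(45.2), np.float64(-17.2), np.float64(-12.3), np.float64(-4.68)], [np.float64(46.5), np.float64(-13.5), np.float64(-12.3), np.float64(-4.68)], [np.float64(47.4), np.float64(-9.7), np.float64(-12.3), np.float64(-4.68)], [np.float64(48.0), np.float64(-5.8), np.float64(-12.3), np.float64(-4.68)], [np.float64(48.4), np.float64(-1.8), np.float64(-12.3), np.float64(-4.68)], [np.float64(48.3), np.float64(2.1), np.float64(-12.3), np.float64(-4.68)], [np.float64(48.0), np.float64(6.1), np.float64(-12.3), np.float64(-4.68)], [np.float64(47.4), np.float64(10.0), np.float64(-12.3), np.float64(-4.68)]]
green [0.42466714 0.13830585 0.15      ] [0.43144979 0.13968433 0.15      ] brown [0.49848061 0.35902587 0.15      ]
```

Rod candidates, by scene pixel:
- Black handle in the grey fork, (336,136).
- Green look-alike, (281,132).
- Brown look-alike, (384,155).
- Dark-topped stand in the background, (438,12).

The description calls for a black handle on a grey fork, so I choose (336,136). The crops show its handle sitting on the two prongs with the shank in the slot.

In the canister, the bail bar leans towards the -x end. The plate is at about (0.550,-0.278).

```bash
sed -i 's/round(d@X,1),round(d@Y,1),round(-d\[2\],1),round(-dy,2)/*[float(np.round(q,1)) for q in (d@X,d@Y,-d[2],-dy)]/' go.py
python3 -m creep '[[[1,42,-24,-12,-4.7],[1,44,-21,-12,-4.7],[1,45,-17,-12,-4.7],[1,46,-14,-12,-4.7],[1,47,-10,-12,-4.7]]]'
python3 -m creep '[[[1,48,-6,-12,-4.7],[1,48,-2,-12,-4.7],[1,48,2,-12,-4.7],[1,48,6,-12,-4.7],[1,47,10,-12,-4.7]]]'
python3 go.py .467 .256 .28 93.3 12
```

```text
time_s: 1.12
position: [0.3245, -0.4651, 0.258]
ee_rot: [2.98, 0.993, 0.0]
force: [0.8, -0.3, -0.4]
finger_gap: 1.0
time_s: 1.75
position: [0.4985, -0.2987, 0.3181]
ee_rot: [2.715, 1.579, 0.0]
force: [0.8, -0.2, 0.4]
finger_gap: 0.999
t 1.75 p [ 0.4985 -0.2987  0.3181] yaw 60.37 tilt 0.05 F [ 0.83 -0.17  0.45] gap 0.999
[[38.9, -25.1, 3.2, -2.7], [40.0, -23.2, 3.2, -2.7], [41.1, -21.3, 3.2, -2.7], [42.1, -19.3, 3.2, -2.7], [43.0, -17.3, 3.2, -2.7], [43.7, -15.2, 3.2, -2.7], [44.4, -13.1, 3.2, -2.7], [45.0, -10.9, 3.2, -2.7], [45.5, -8.8, 3.2, -2.7], [45.8, -6.6, 3.2, -2.7], [46.1, -4.4, 3.2, -2.7], [46.3, -2.2, 3.2, -2.7]]
```

```bash
python3 -m creep '[[[1,39,-25,3,-2.7],[1,40,-23,3,-2.7],[1,41,-21,3,-2.7],[1,42,-19,3,-2.7],[1,43,-17,3,-2.7]]]' >/dev/null
python3 -m creep '[[[1,44,-15,3,-2.7],[1,44,-13,3,-2.7],[1,45,-11,3,-2.7],[1,45,-9,3,-2.7],[1,46,-7,3,-2.7]]]' >/dev/null
python3 -m creep '[[[1,46,-4,3,-2.7],[1,46,-2,3,-2.7],[1,0,0,0,0]]]'
python3 go.py .467 .256 .20 93.3 3
python3 - <<'E'
from h import *
s=grab('scene','s1.png');t=grab('top','t1.png')
E
```

```text
time_s: 3.38
position: [0.4686, 0.2588, 0.2813]
ee_rot: [-2.158, -2.28, -0.002]
force: [-0.1, -0.3, 0.5]
finger_gap: 1.003
t 3.38 p [0.4686 0.2588 0.2813] yaw 93.14 tilt 0.16 F [-0.05 -0.32  0.54] gap 1.003
[[-0.9, -0.6, 27.1, -0.1], [-0.9, -0.6, 27.1, -0.1], [-0.9, -0.6, 27.1, -0.1]]
```

View pics/s1.png

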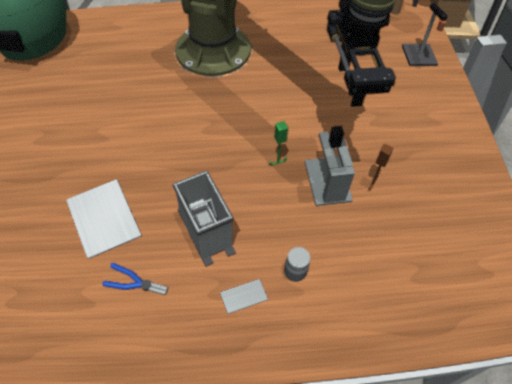

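View pics/t1.png

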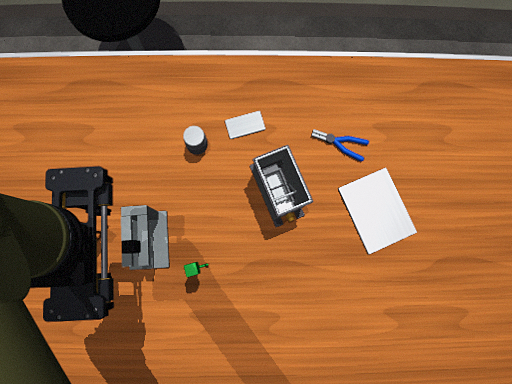

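```bash
python3 -m creep '[[[1,-1,-0.6,25,0],[1,-1,-0.6,25,0],[1,-0.7,-0.4,20,0],[1,0,0,15,0],[1,0,0,0,0]]]'
python3 go.py .467 .256 .134 93.3 3
python3 - <<'E'
from h import *
s=grab('scene');t=grab('top')
crop(s,270,70,400,200,4,'s2.png');crop(t,40,180,200,300,4,'t2.png')
E
```

```text
time_s: 4.1
position: [0.4694, 0.2496, 0.1955]
ee_rot: [-2.172, -2.27, 0.003]
force: [0.0, 0.6, 0.1]
finger_gap: 1.001
t 4.1 p [0.4694 0.2496 0.1955] yaw 92.53 tilt 0.1 F [0.02 0.58 0.13] gap 1.001
[[2.2, -0.7, 20.5, -0.3], [2.2, -0.7, 20.5, -0.3], [2.2, -0.7, 20.5, -0.3]]
```

View pics/s2.png

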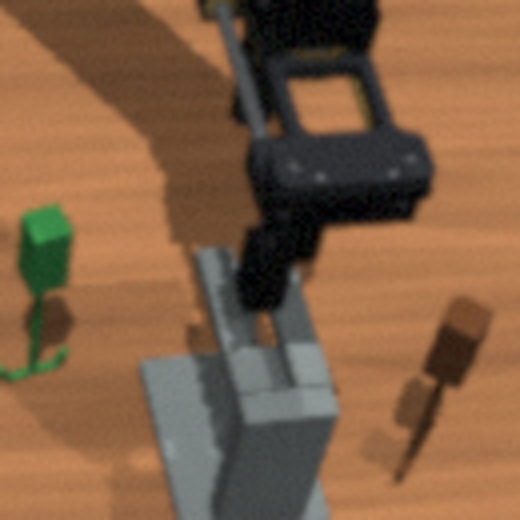

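View pics/t2.png

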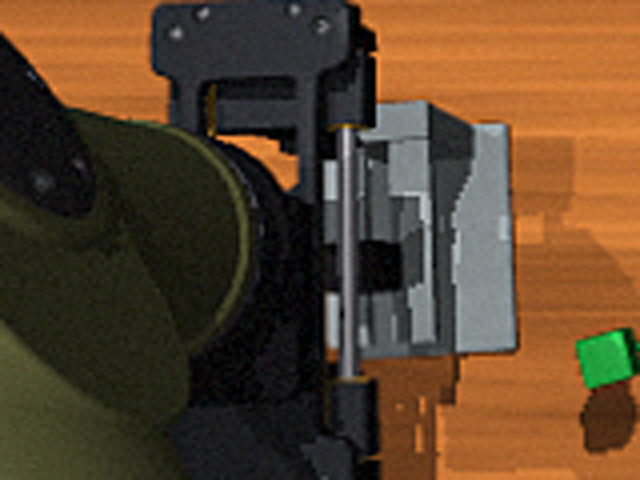

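```bash
python3 -m creep '[[[1,6.5,-2.2,10,-0.7],[1,0,0,10,0],[1,0,0,0,0],[1,0,0,0,0]]]'
python3 go.py .467 .256 .134 93.3 3
```

```text
time_s: 4.7
position: [0.4671, 0.2573, 0.1763]
ee_rot: [-2.156, -2.285, 0.0]
force: [-0.1, 0.5, -0.4]
finger_gap: 1.002
t 4.7 p [0.4671 0.2573 0.1763] yaw 93.32 tilt 0.01 F [-0.09  0.49 -0.36] gap 1.002
[[-0.4, -0.0, 14.1, 0.0], [-0.4, -0.0, 14.1, 0.0], [-0.4, -0.0, 14.1, 0.0]]
```

```bash
python3 -m creep '[[[1,-1,0,14,0],[1,0,0,14,0],[1,0,0,14,0],[1,0,0,0,0]]]'
python3 -m creep '[[[-1,0,0,0,0],[-1,0,0,0,0],[-1,0,0,0,0],[-1,0,0,0,0]]]' 50
python3 -m creep '[[[-1,0,0,0,0],[-1,0,0,0,0],[-1,0,0,0,0]]]' 50
python3 go.py .467 .256 .134 93.3 3
python3 - <<'E'
from h import *
s=grab('scene');t=grab('top')
crop(s,270,70,400,200,4,'s3.png')
E
```

```text
time_s: 5.2
position: [0.466, 0.2558, 0.1326]
ee_rot: [-2.155, -2.284, 0.004]
force: [0.3, 0.1, 0.5]
finger_gap: 1.0
time_s: 5.7
position: [0.4673, 0.2563, 0.1346]
ee_rot: [2.156, 2.285, 0.0]
force: [-0.0, 0.9, 0.8]
finger_gap: 0.633
time_s: 6.08
position: [0.4671, 0.2563, 0.1343]
ee_rot: [2.156, 2.285, -0.0]
force: [0.9, -0.0, -0.3]
finger_gap: 0.286
t 6.08 p [0.4671 0.2563 0.1343] yaw 93.32 tilt 0.0 F [ 0.89 -0.01 -0.25] gap 0.286
[[-0.1, -0.0, 0.1, 0.0], [-0.1, -0.0, 0.1, 0.0], [-0.1, -0.0, 0.1, 0.0]]
```

View pics/s3.png

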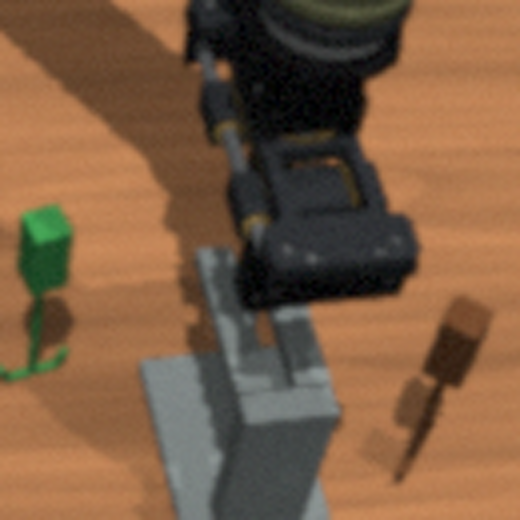

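```bash
python3 -m creep '[[[-1,0,0,-10,0],[-1,0,0,-30,0],[-1,0,0,-40,0],[-1,0,0,-40,0],[-1,0,0,-40,0]]]'
python3 - <<'E'
from h import *
from scipy.optimize import least_squares
s=grab('scene');t=grab('top')
a=np.deg2rad(22.1);X=np.array([np.cos(a),np.sin(a)]);Y=np.array([-X[1],X[0]])
cT=np.array([.597,-.0411]);cS=np.array([.6012,-.0388])
def W(c,x,y,z): return [*(c+X*x+Y*y),z]
def f(v):
    x,z,y0=v
    return np.r_[proj(t,W(cT,x,y0-.0255,z))-(296,190.75), proj(t,W(cT,x,y0+.02,z))[1]*0, proj(s,W(cS,x,y0+.0255,z))-(211.7,199.1)]
r=least_squares(f,[-.02,.09,0],x_scale=.01);print('bar x,z,y0 (mm)',r.x*1000,r.fun.round(2))
def g(v):
    x,z,y0=v
    return np.r_[proj(t,W(cT,x,y0-.0255,z))-(250+310/8,142+328/8), proj(s,W(cS,x,y0+.0255,z))-(170+418/9,170+420/9)]
r=least_squares(g,[0,.06,0],x_scale=.01);print('hinge',r.x*1000,r.fun.round(2))
E
python3 go.py .599 -.04 .29 112 8
```

```text
time_s: 6.8
position: [0.4668, 0.2564, 0.2961]
ee_rot: [2.156, 2.285, 0.0]
force: [0.8, 0.3, -1.6]
finger_gap: 0.27
bar x,z,y0 (mm) [-24.10099627  87.37043805   1.59683853] [-0.72 -0.1   0.   -0.72 -0.1 ]
hinge [ 0.86675659 50.56738875  1.18524925] [-0.12 -0.02 -0.12 -0.02]
t 6.9 p [0.4688 0.2581 0.2992] yaw 93.34 tilt 0.45 F [-0.23  0.32 -0.3 ] gap 0.269
[[-38.1, 14.1, 1.2, -2.3], [-38.7, 12.5, 1.2, -2.3], [-39.2, 10.9, 1.2, -2.3], [-39.6, 9.3, 1.2, -2.3], [-39.9, 7.7, 1.2, -2.3], [-40.2, 6.1, 1.2, -2.3], [-40.4, 4.4, 1.2, -2.3], [-40.6, 2.8, 1.2, -2.3]]
```

```bash
python3 -m creep '[[[-1,-38,14,0,-2.3],[-1,-39,12,0,-2.3],[-1,-39,11,0,-2.3],[-1,-40,9,0,-2.3],[-1,-40,8,0,-2.3]]]' >/dev/null
python3 -m creep '[[[-1,-40,6,0,-2.3],[-1,-40,4,0,-2.3],[-1,-30,3,0,-2.3],[-1,0,0,0,0],[-1,0,0,0,0]]]'
python3 go.py .6087 -.0346 .30 112.1 2
```

```text
time_s: 8.15
position: [0.5917, -0.031, 0.2939]
ee_rot: [-1.761, -2.6, -0.0]
force: [-0.4, 0.6, -0.8]
finger_gap: 0.272
t 8.15 p [ 0.5917 -0.031   0.2939] yaw 111.77 tilt 0.09 F [-0.42  0.6  -0.82] gap 0.272
[[-4.8, 7.2, -3.1, -0.2], [-4.9, 7.2, -3.1, -0.2]]
```

```bash
python3 -m creep '[[[-1,-5,7,0,-0.2],[-1,-5,7,0,-0.2],[-1,0,0,0,0],[-1,0,0,0,0]]]'
python3 go.py .6087 -.0346 .25 112.1 2
python3 - <<'E'
from h import *
s=grab('scene');t=grab('top')
crop(s,150,110,270,250,4,'s4.png');crop(t,225,110,335,240,4,'t4.png')
E
```

```text
time_s: 8.65
position: [0.6089, -0.0358, 0.2942]
ee_rot: [-1.753, -2.606, -0.0]
force: [0.2, -0.3, -0.6]
finger_gap: 0.272
t 8.65 p [ 0.6089 -0.0358  0.2942] yaw 112.15 tilt 0.03 F [ 0.24 -0.32 -0.63] gap 0.272
[[0.6, 0.1, 22.1, 0.0], [0.6, 0.1, 22.1, 0.0]]
```

View pics/s4.png

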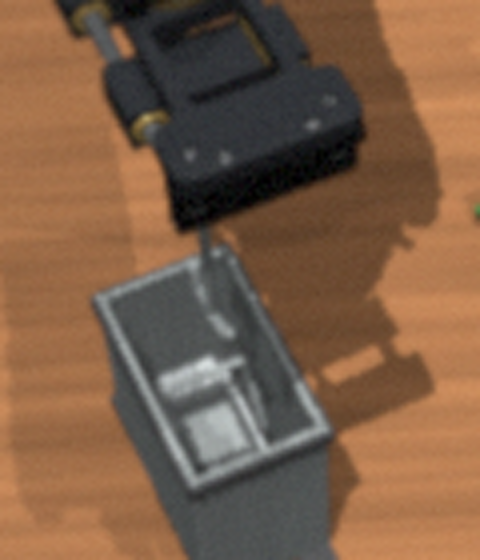

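View pics/t4.png

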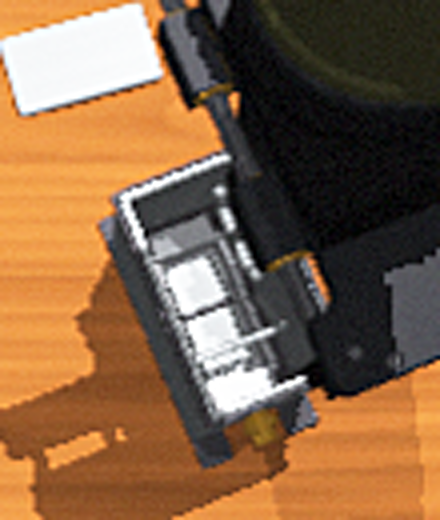

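Run:
```python
from h import *
s=grab('scene','x.png');t=grab('top')
a=np.deg2rad(22.15);X=np.array([np.cos(a),np.sin(a),0])
o=np.array([.6089,-.0358,.1902])
for n,P in(('orig',o+[0,0,.003]),('tip+',o+X*.021+[0,0,.016]),('tip-',o-X*.021+[0,0,.016]),('shank',o+[0,0,.06])):
    print(n,((proj(s,P)-(150,110))*4).round(1),((proj(t,P)-(225,110))*4).round(1))
crop(s,190,155,220,205,12,'s5.png')
```

```text
orig [209.5 313.3] [234.5 234.6]
tip+ [225.8 332.1] [219.6 187.5]
tip- [190.2 265.6] [255.9 270. ]
shank [201.7 245.5] [249.5 206.5]
```

View pics/s5.png

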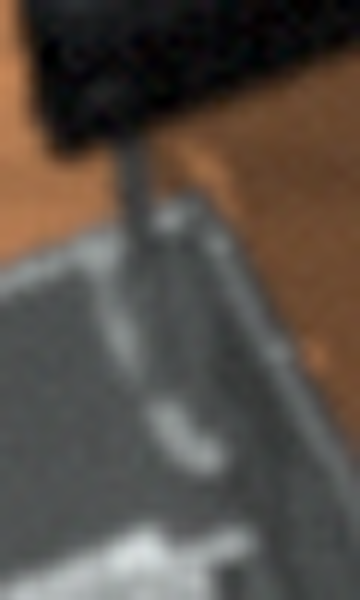

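```bash
python3 -m creep '[[[-1,1,0,25,0],[-1,0,0,25,0],[-1,0,0,25,0],[-1,0,0,10,0],[-1,0,0,0,0]]]'
python3 go.py .6087 -.0346 .165 112.1 4
python3 -m creep '[[[-1,0,0,10,0],[-1,0,0,10,0],[-1,0,0,0,0]]]'
python3 go.py .6087 -.0346 .165 112.1 4
```

```text
time_s: 9.48
position: [0.6083, -0.0354, 0.2091]
ee_rot: [-1.754, -2.606, 0.001]
force: [-0.7, 0.3, -1.1]
finger_gap: 0.268
t 9.47 p [ 0.6083 -0.0354  0.2091] yaw 112.12 tilt 0.04 F [-0.72  0.34 -1.13] gap 0.268
[[0.1, 0.2, 11.0, 0.0], [0.1, 0.2, 11.0, 0.0], [0.1, 0.2, 11.0, 0.0], [0.1, 0.2, 11.0, 0.0]]
time_s: 9.85
position: [0.6079, -0.0354, 0.1883]
ee_rot: [-1.753, -2.605, 0.002]
force: [-0.2, 0.4, -1.3]
finger_gap: 0.27
t 9.85 p [ 0.6079 -0.0354  0.1883] yaw 112.12 tilt 0.1 F [-0.21  0.42 -1.32] gap 0.27
[[0.1, 0.3, 5.8, 0.0], [0.1, 0.3, 5.8, 0.0], [0.1, 0.3, 5.8, 0.0], [0.1, 0.3, 5.8, 0.0]]
```

```bash
python3 -m creep '[[[-1,0,0.5,7,0],[-1,0,0,8,0],[-1,0,0,4,0],[-1,0,0,3,0],[-1,0,0,0,0]]]'
python3 go.py .6087 -.0346 .165 112.1 4
python3 - <<'E'
from h import *
s=grab('scene');t=grab('top')
crop(s,165,150,245,240,7,'s6.png')
crop(t,245,135,335,225,6,'t6.png')
E
```

```text
time_s: 10.48
position: [0.6089, -0.0351, 0.1671]
ee_rot: [-1.754, -2.606, 0.0]
force: [-0.9, 0.4, -1.0]
finger_gap: 0.268
t 10.47 p [ 0.6089 -0.0351  0.1671] yaw 112.13 tilt 0.02 F [-0.92  0.43 -1.  ] gap 0.268
[[0.1, -0.0, 0.5, 0.0], [0.1, -0.0, 0.5, 0.0], [0.1, -0.0, 0.5, 0.0], [0.1, -0.0, 0.5, 0.0]]
```

View pics/s6.png

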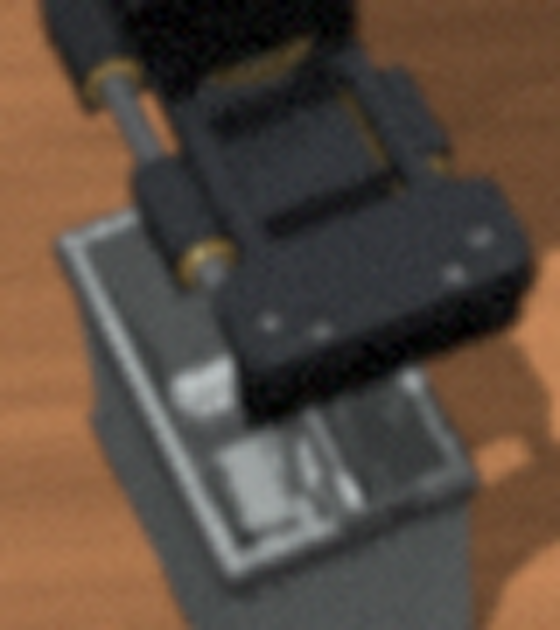

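View pics/t6.png

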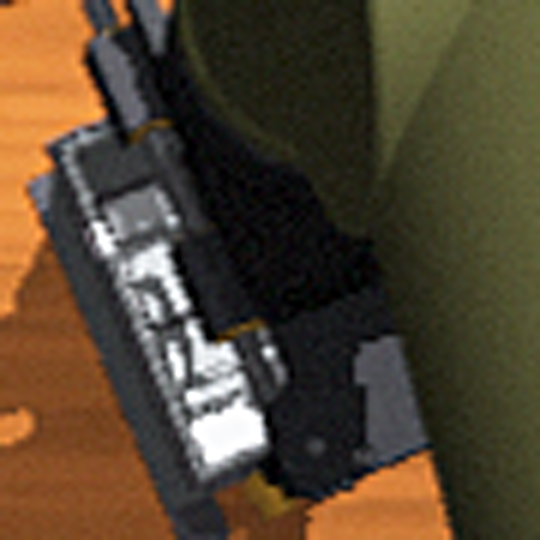

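```bash
python3 -m creep '[[[-1,0,0,2.5,0],[-1,0,-6,0,0],[-1,0,-6,0,0],[-1,0,0,0,0]]]'
python3 -m creep '[[[-1,0,-5,0,0],[-1,0,-5,0,0],[-1,0,-4,0,0],[-1,0,0,0,0]]]'
python3 -m creep '[[[-1,0,-3,0,0],[-1,0,0,0,0]]]'
python3 go.py .6087 -.0346 .165 112.1 4
```

```text
time_s: 11.08
position: [0.5973, -0.0401, 0.1648]
ee_rot: [1.755, 2.606, -0.001]
force: [-0.2, -0.7, -2.0]
finger_gap: 0.268
time_s: 11.58
position: [0.585, -0.0447, 0.165]
ee_rot: [1.754, 2.606, 0.001]
force: [3.0, 1.7, -4.2]
finger_gap: 0.267
time_s: 11.82
position: [0.5824, -0.0459, 0.1651]
ee_rot: [1.753, 2.606, 0.001]
force: [3.5, 2.3, -2.9]
finger_gap: 0.271
t 11.82 p [ 0.5824 -0.0459  0.1651] yaw 112.13 tilt 0.05 F [ 3.47  2.29 -2.87] gap 0.271
[[0.1, 7.1, 0.0, 0.0], [0.1, 7.1, 0.0, 0.0], [0.1, 7.1, 0.0, 0.0], [0.1, 7.1, 0.0, 0.0]]
```

```bash
python3 -m creep '[[[-1,0,1.5,0,0],[-1,0,0,0,0]]]'
python3 -m creep '[[[-1,0,0,-4,0],[-1,0,0,0,0]]]'
python3 -m creep '[[[-1,0,0,-4,0],[-1,0,0,0,0]]]'
python3 -m creep '[[[-1,0,0,-3,0],[-1,0,0,0,0]]]'
python3 - <<'E'
from h import *
s=grab('scene');t=grab('top')
crop(s,165,150,245,240,7,'s7.png')
crop(t,245,135,335,225,6,'t7.png')
E
```

```text
time_s: 12.08
position: [0.5835, -0.0453, 0.1646]
ee_rot: [-1.754, -2.606, 0.0]
force: [3.5, 1.2, -4.3]
finger_gap: 0.269
time_s: 12.32
position: [0.5836, -0.0455, 0.1691]
ee_rot: [1.754, 2.606, -0.0]
force: [2.8, 1.0, -3.8]
finger_gap: 0.269
time_s: 12.58
position: [0.5837, -0.0455, 0.1732]
ee_rot: [1.754, 2.606, 0.0]
force: [2.6, 1.2, -3.8]
finger_gap: 0.266
time_s: 12.82
position: [0.5836, -0.0455, 0.1761]
ee_rot: [1.754, 2.606, -0.0]
force: [1.8, -0.1, -4.2]
finger_gap: 0.271
```

View pics/s7.png

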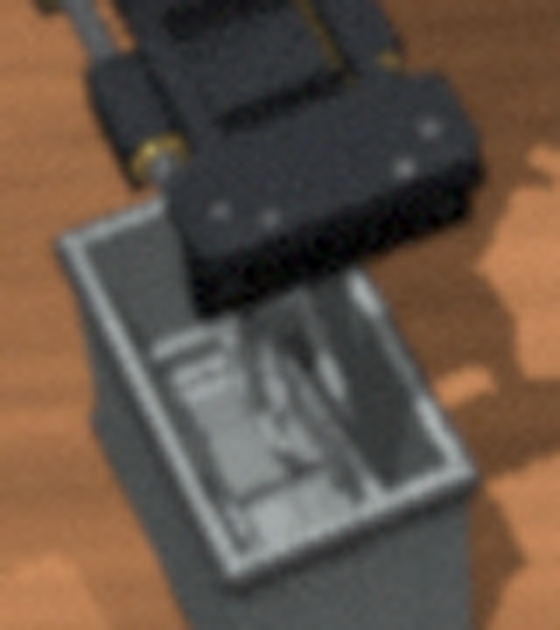

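View pics/t7.png

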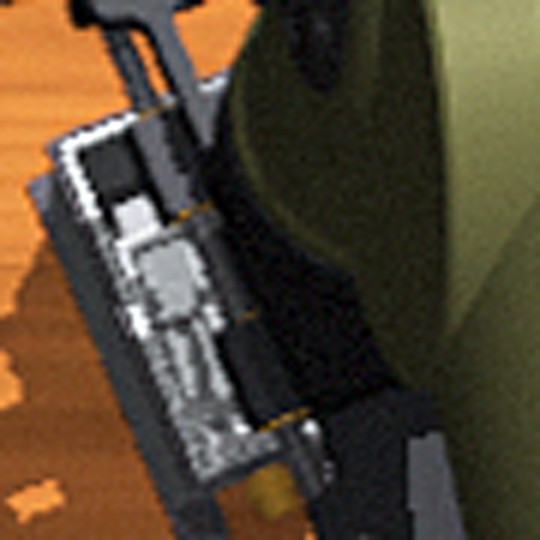

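Run:
```python
from h import *
s=grab('scene')
a=np.deg2rad(22.1);X=np.array([np.cos(a),np.sin(a)]);Y=np.array([-X[1],X[0]]);cS=np.array([.6012,-.0388])
for (u,v) in((155,352),(155,346),(240,325)):
  e,d=ray(s,165+u/7,150+v/7)
  for y in(-.025,-.028,0):
    k=(y-(e[:2]-cS)@Y)/(d[:2]@Y);P=e+k*d;print(u,v,y,'x',((P[:2]-cS)@X*1000).round(1),'z',(P[2]*1000).round(1))
crop(s,180,180,225,235,12,'s8.png')
print(robot.get_obs()['force'],robot.get_obs()['ft_torque'])
```

```text
155 352 -0.025 x -25.2 z 117.8
155 352 -0.028 x -13.8 z 136.8
155 352 0 x -120.7 z -40.6
155 346 -0.025 x -24.1 z 122.9
155 346 -0.028 x -12.6 z 141.8
155 346 0 x -119.3 z -34.6
240 325 -0.025 x 61.5 z 258.2
240 325 -0.028 x 71.0 z 274.2
240 325 0 x -18.3 z 125.3
[ 2.45291293  0.94059562 -3.71737363] [ 0.45344822 -1.0569092   0.00123086]
```

View pics/s8.png

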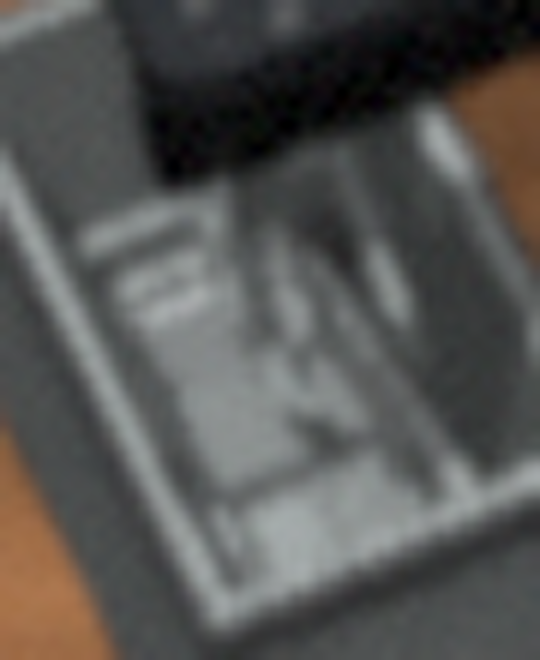

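Run:
```python
from h import *
s=grab('scene')
a=np.deg2rad(22.1);X=np.array([np.cos(a),np.sin(a)]);Y=np.array([-X[1],X[0]]);cS=np.array([.6012,-.0388])
def P(x,y,z): return ((proj(s,[*(cS+X*x/1e3+Y*y/1e3),z/1e3])-(180,180))*12).round()
for z in(54,):
  for y in(-22,22): print('tray',y,[P(x,y,z) for x in(-42,0,42)])
for x in(-24,-31):
  for z in(82,87,92): print('bar',x,z,P(x,-25.5,z),P(x,0,z),P(x,25.5,z))
for z in(50,): print('hinge',P(1,-25.5,z),P(1,25.5,z))
print('hook tips now',P(-18+21,1,88),P(-18,1,75),P(-18-21,1,88),'shank',P(-18,1,120))
```

```text
tray -22 [array([ 96., 349.]), array([187., 530.]), array([282., 718.])]
tray 22 [array([315., 259.]), array([410., 437.]), array([508., 621.])]
bar -24 82 [104. 355.] [235. 301.] [365. 247.]
bar -24 87 [101. 341.] [233. 286.] [364. 233.]
bar -24 92 [ 99. 326.] [231. 272.] [363. 218.]
bar -31 82 [ 88. 324.] [219. 271.] [349. 218.]
bar -31 87 [ 86. 310.] [218. 256.] [348. 203.]
bar -31 92 [ 83. 296.] [216. 242.] [346. 188.]
hinge [173. 552.] [430. 444.]
hook tips now [300. 400.] [256. 345.] [204. 217.] shank [240. 213.]
```

```bash
python3 -m creep '[[[-1,0,2,0,0],[-1,0,0,0,0]]]'
python3 -m creep '[[[-1,0,2,0,0],[-1,0,0,0,0]]]'
python3 -m creep '[[[-1,0,2,0,0],[-1,0,0,0,0]]]'
python3 - <<'E'
from h import *
s=grab('scene');t=grab('top')
crop(s,180,180,225,235,12,'s9.png')
E
```

```text
time_s: 13.28
position: [0.5853, -0.0446, 0.1756]
ee_rot: [-1.754, -2.606, 0.0]
force: [1.9, 0.8, -4.1]
finger_gap: 0.27
time_s: 13.52
position: [0.5872, -0.0439, 0.1757]
ee_rot: [-1.754, -2.606, 0.0]
force: [2.8, 1.2, -4.7]
finger_gap: 0.272
time_s: 13.78
position: [0.5891, -0.0431, 0.1757]
ee_rot: [-1.754, -2.606, 0.0]
force: [1.5, -0.0, -4.3]
finger_gap: 0.269
```

View pics/s9.png

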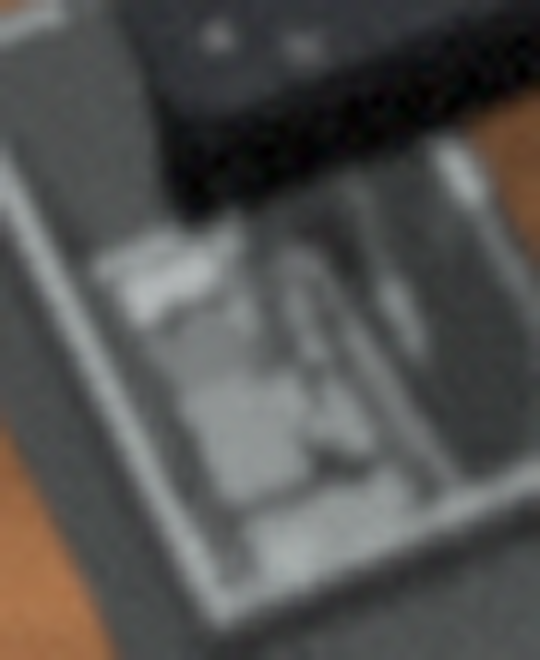

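```bash
python3 -m creep '[[[-1,0,0,4,0],[-1,0,0,0,0]]]'
python3 -m creep '[[[-1,0,0,4,0],[-1,0,0,0,0]]]'
python3 -m creep '[[[-1,0,0,4,0],[-1,0,0,0,0]]]'
python3 - <<'E'
from h import *
s=grab('scene');t=grab('top')
crop(s,180,180,225,235,12,'s10.png')
crop(t,245,135,335,225,6,'t10.png')
E
```

```text
time_s: 14.12
position: [0.589, -0.0431, 0.1715]
ee_rot: [-1.754, -2.606, 0.0]
force: [2.3, 1.2, -5.0]
finger_gap: 0.272
time_s: 14.38
position: [0.5889, -0.0432, 0.1674]
ee_rot: [-1.754, -2.606, 0.0]
force: [2.0, 1.4, -4.4]
finger_gap: 0.269
time_s: 14.62
position: [0.5889, -0.0432, 0.1634]
ee_rot: [-1.754, -2.606, 0.0]
force: [2.2, 1.9, -4.7]
finger_gap: 0.269
```

View pics/s10.png

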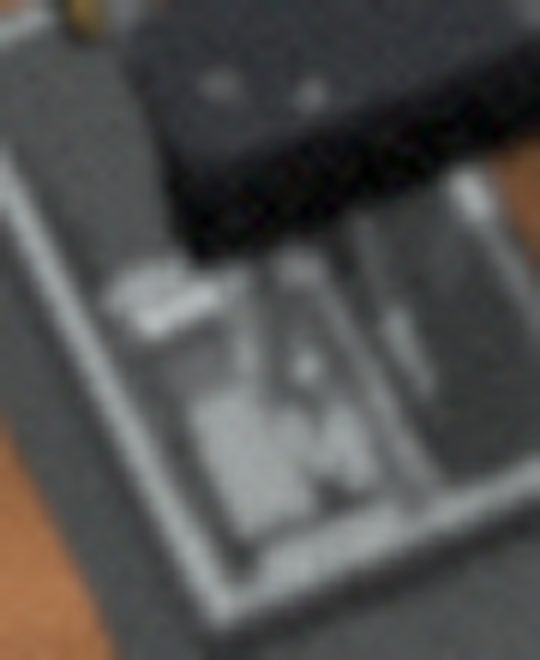

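View pics/t10.png

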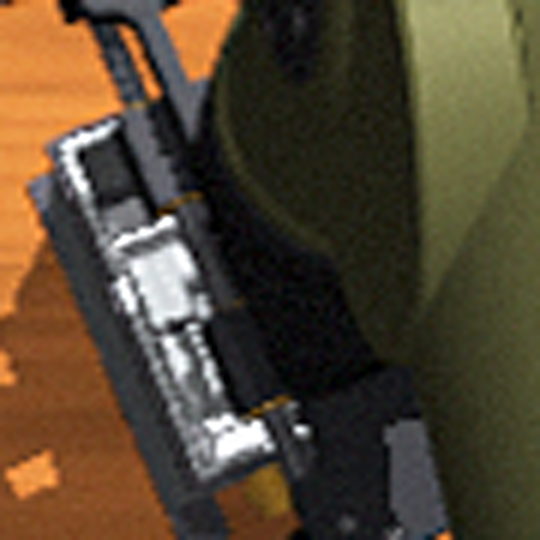

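```bash
python3 -m creep '[[[-1,0,3,-6,0],[-1,0,0,0,0]]]'
python3 -m creep '[[[-1,0,4,-6,0],[-1,0,0,0,0]]]'
python3 -m creep '[[[-1,0,4,-4,0],[-1,0,0,0,0]]]'
python3 -m creep '[[[-1,0,4,-4,0],[-1,0,0,0,0]]]'
python3 - <<'E'
from h import *
s=grab('scene');t=grab('top')
crop(s,165,160,245,240,8,'s11.png')
crop(t,245,135,335,225,6,'t11.png')
E
```

```text
time_s: 14.98
position: [0.5924, -0.0419, 0.1706]
ee_rot: [1.753, 2.606, 0.001]
force: [1.3, 1.4, -4.6]
finger_gap: 0.275
time_s: 15.22
position: [0.5961, -0.0404, 0.1764]
ee_rot: [1.753, 2.606, 0.001]
force: [2.5, 0.7, -4.1]
finger_gap: 0.271
time_s: 15.48
position: [0.5996, -0.0389, 0.1801]
ee_rot: [1.754, 2.606, 0.0]
force: [0.1, 0.8, -3.0]
finger_gap: 0.271
time_s: 15.72
position: [0.6033, -0.0374, 0.1841]
ee_rot: [1.754, 2.606, 0.0]
force: [0.9, 0.5, -4.3]
finger_gap: 0.27
```

View pics/s11.png

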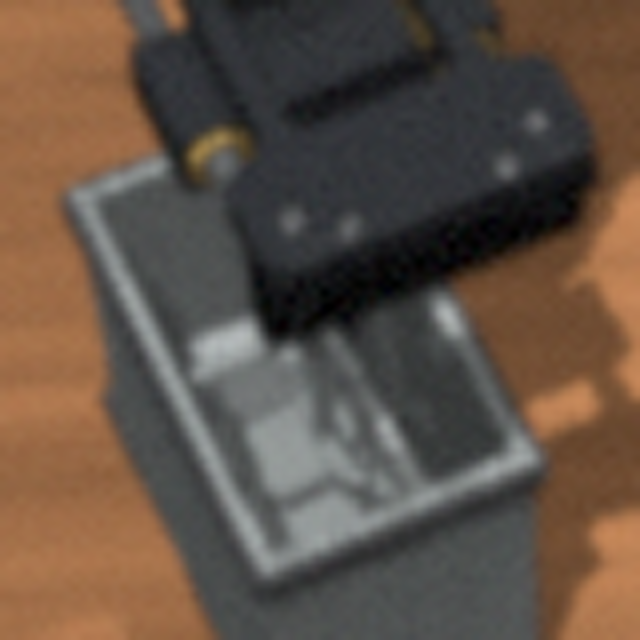

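View pics/t11.png

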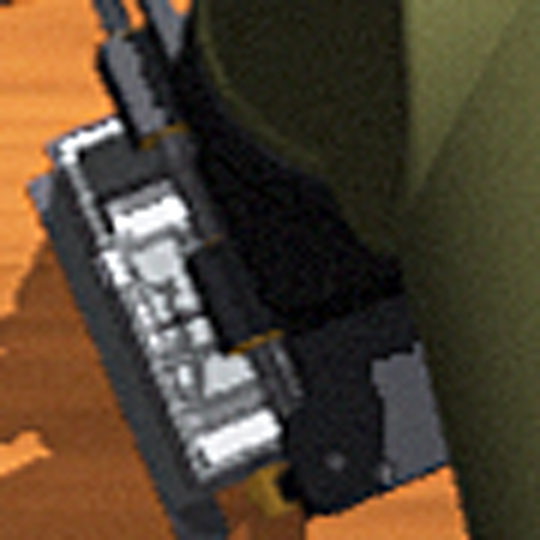

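```bash
python3 -m creep '[[[-1,0,2,-4,0],[-1,0,0,0,0],[-1,0,0,0,0]]]'
python3 -m creep '[[[-1,0,1,-4,0],[-1,0,0,0,0],[-1,0,0,0,0]]]'
python3 -m creep '[[[-1,0,0,-4,0],[-1,0,0,0,0],[-1,0,0,0,0]]]'
python3 -m creep '[[[-1,0,0,-4,0],[-1,0,0,0,0],[-1,0,0,0,0]]]'
python3 - <<'E'
from h import *
s=grab('scene');t=grab('top')
crop(s,165,160,245,240,8,'s12.png')
crop(t,245,135,335,225,6,'t12.png')
E
```

```text
time_s: 16.2
position: [0.605, -0.0367, 0.188]
ee_rot: [1.754, 2.606, 0.0]
force: [0.3, -0.2, -3.6]
finger_gap: 0.271
time_s: 16.58
position: [0.606, -0.0363, 0.192]
ee_rot: [1.754, 2.606, 0.0]
force: [1.5, 0.7, -4.0]
finger_gap: 0.272
time_s: 16.95
position: [0.6059, -0.0363, 0.196]
ee_rot: [1.754, 2.606, 0.0]
force: [1.7, 1.1, -3.9]
finger_gap: 0.276
time_s: 17.32
position: [0.606, -0.0363, 0.2]
ee_rot: [1.754, 2.606, 0.001]
force: [1.5, 1.2, -4.6]
finger_gap: 0.268
```

View pics/s12.png

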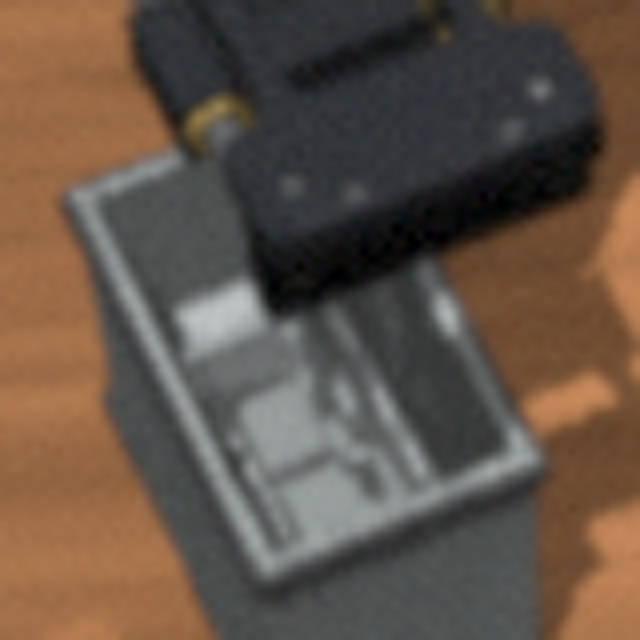

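View pics/t12.png

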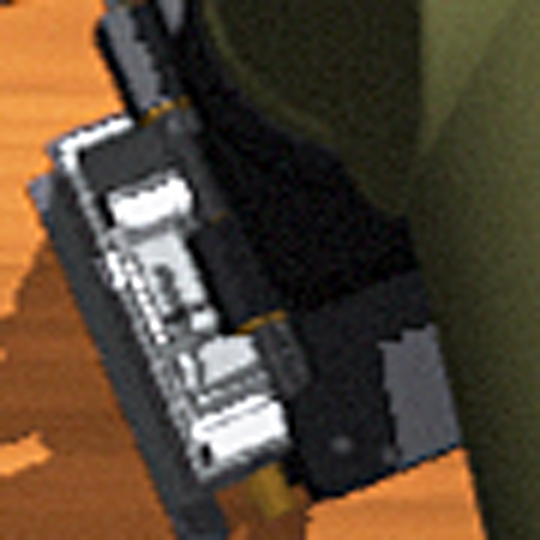

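```bash
python3 -m creep '[[[-1,0,0,-10,0],[-1,0,0,-10,0],[-1,0,0,0,0]]]'
python3 -m creep '[[[-1,0,0,-10,0],[-1,0,0,-10,0],[-1,0,0,0,0]]]'
python3 - <<'E'
from h import *
s=grab('scene');t=grab('top')
crop(s,155,140,245,240,6,'s13.png')
crop(t,245,115,335,225,5,'t13.png')
E
```

```text
time_s: 17.8
position: [0.6067, -0.0362, 0.2214]
ee_rot: [1.753, 2.604, 0.002]
force: [0.7, -0.2, -4.0]
finger_gap: 0.264
time_s: 18.18
position: [0.6066, -0.0362, 0.2412]
ee_rot: [1.753, 2.605, 0.002]
force: [0.8, 0.2, -4.5]
finger_gap: 0.271
```

View pics/s13.png

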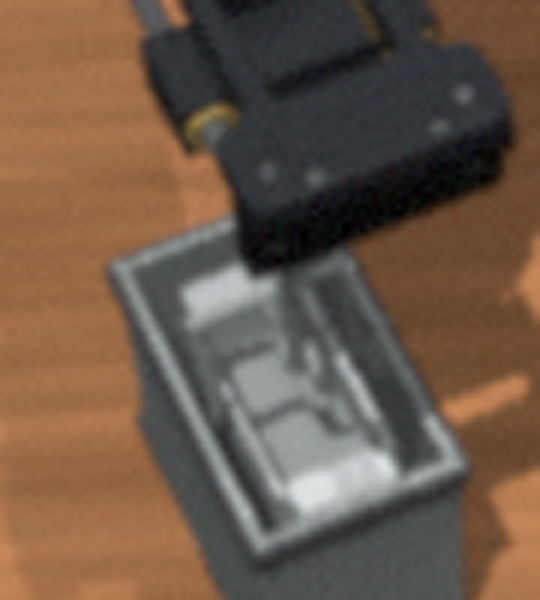

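View pics/t13.png

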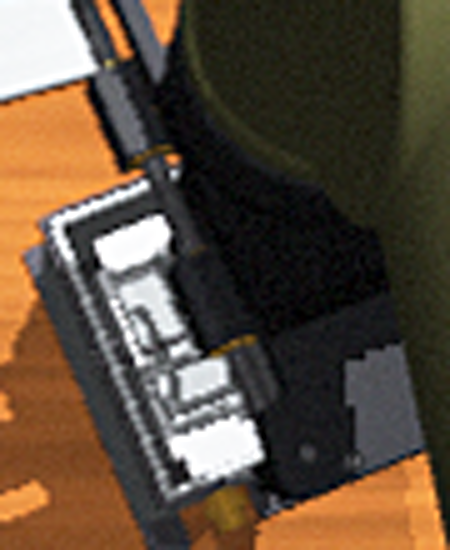

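The scene view shows the tray hanging level, about half-way up the canister, with both lugs clear of the walls (lugs at crop (230,295) and (340,480)). I'll keep raising it.

```bash
python3 -m creep '[[[-1,0,0,-12,0],[-1,0,0,-15,0],[-1,0,0,-15,0],[-1,0,0,-10,0]]]'
python3 -m creep '[[[-1,0,0,-15,0],[-1,0,0,-15,0],[-1,0,0,-12,0],[-1,0,0,0,0],[-1,0,0,0,0]]]'
python3 - <<'E'
from h import *
s=grab('scene');t=grab('top')
crop(s,135,80,275,240,4,'s14.png')
crop(t,215,65,375,225,4,'t14.png')
E
```

```text
time_s: 18.77
position: [0.606, -0.0364, 0.2935]
ee_rot: [1.753, 2.605, 0.0]
force: [0.5, 0.6, -4.4]
finger_gap: 0.268
time_s: 19.4
position: [0.6057, -0.0364, 0.3335]
ee_rot: [-1.754, -2.606, 0.0]
force: [0.4, 0.2, -1.4]
finger_gap: 0.268
```

View pics/s14.png

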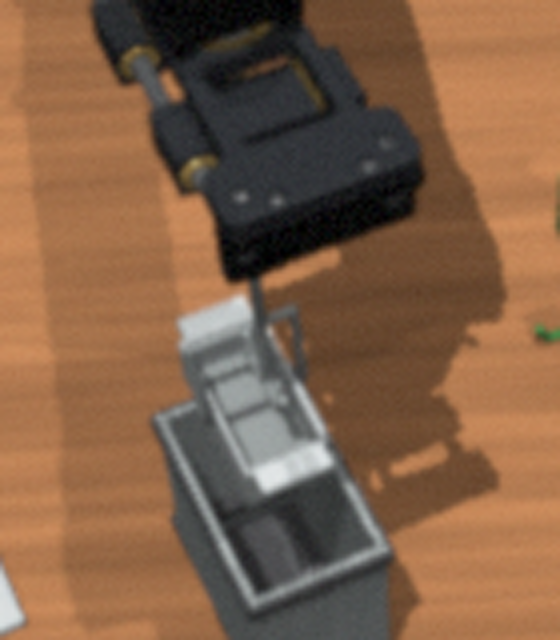

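View pics/t14.png

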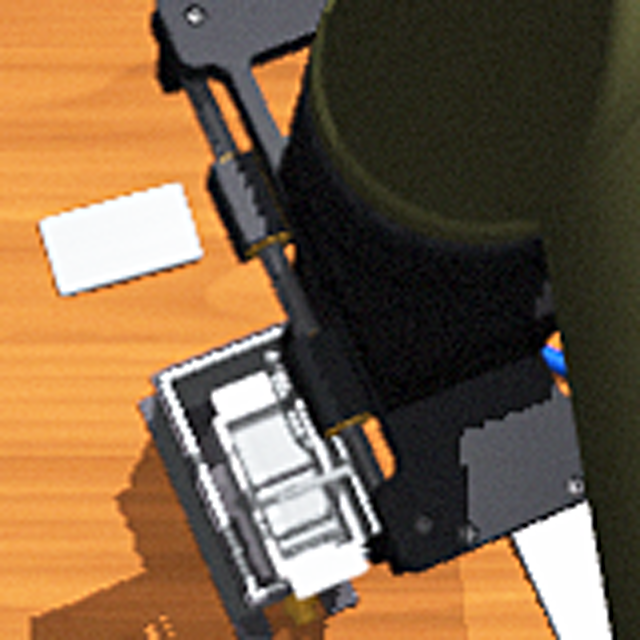

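```bash
python3 -m creep '[[[-1,0,0,-8,0],[-1,0,0,-4,0],[-1,0,0,0,0],[-1,0,0,0,0],[-1,0,0,0,0]]]'
python3 go.py .5576 -.2746 .343 112.1 20
```

```text
time_s: 20.12
position: [0.6057, -0.0364, 0.3456]
ee_rot: [-1.754, -2.606, 0.0]
force: [-0.3, -0.9, -0.6]
finger_gap: 0.269
t 20.12 p [ 0.6057 -0.0364  0.3456] yaw 112.12 tilt 0.02 F [-0.31 -0.93 -0.61] gap 0.269
[[-10.1, -6.7, 0.1, 0.0], [-10.1, -6.7, 0.1, 0.0], [-10.1, -6.7, 0.1, 0.0], [-10.1, -6.7, 0.1, 0.0], [-10.1, -6.7, 0.1, 0.0], [-10.1, -6.7, 0.1, 0.0], [-10.1, -6.7, 0.1, 0.0], [-10.1, -6.7, 0.1, 0.0], [-10.1, -6.7, 0.1, 0.0], [-10.1, -6.7, 0.1, 0.0], [-10.1, -6.7, 0.1, 0.0], [-10.1, -6.7, 0.1, 0.0], [-10.1, -6.7, 0.1, 0.0], [-10.1, -6.7, 0.1, 0.0], [-10.1, -6.7, 0.1, 0.0], [-10.1, -6.7, 0.1, 0.0], [-10.1, -6.7, 0.1, 0.0], [-10.1, -6.7, 0.1, 0.0], [-10.1, -6.7, 0.1, 0.0], [-10.1, -6.7, 0.1, 0.0]]
```

Run:
```python
from h import *
s=grab('scene');t=grab('top')
crop(s,135,80,275,240,4,'s15.png')
crop(t,215,65,375,225,4,'t15.png')
print(robot.get_obs()['force'])
```

```text
[ 0.34558311  0.00410842 -1.01351676]
```

View pics/s15.png

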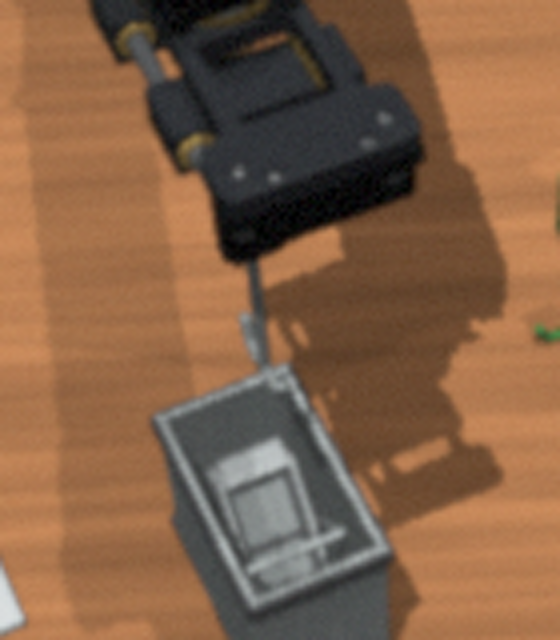

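View pics/t15.png

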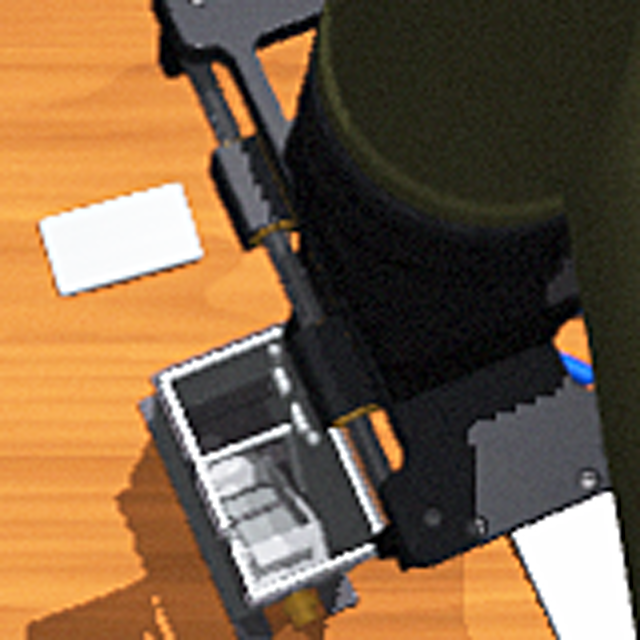

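The carrier slipped off the hook and dropped back into the canister: the top crop shows it inside at (270,510), with the hook bare. I'll move the arm aside and look.

```bash
python3 -m creep '[[[-1,40,0,0,0],[-1,50,0,0,0],[-1,50,0,0,0],[-1,40,0,0,0],[-1,0,0,0,0]]]'
python3 - <<'E'
from h import *
s=grab('scene','s16f.png');t=grab('top','t16f.png')
for n,f,b in(('s',s,(165,160,240,240)),('t',t,(245,135,325,225))):
    im=np.asarray(f['frame']).astype(float); g=(255*(im/255)**.6).astype(np.uint8)
    crop({'frame':g},*b,8 if n=='s' else 7,n+'16.png')
E
```

```text
time_s: 20.85
position: [0.536, 0.1352, 0.3466]
ee_rot: [1.743, 2.613, 0.002]
force: [0.2, -0.5, -1.3]
finger_gap: 0.271
```

View pics/s16.png

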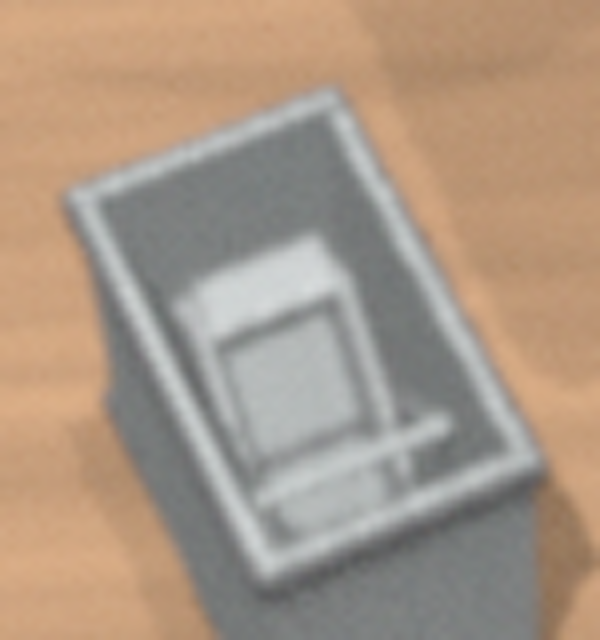

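View pics/t16.png

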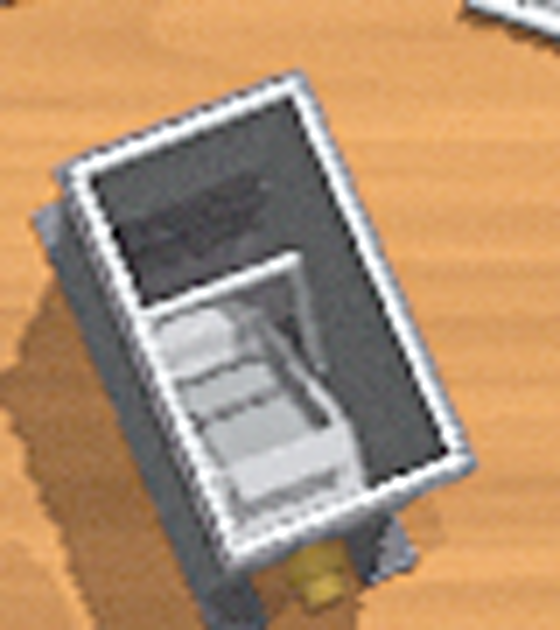

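View pics/t16f.png

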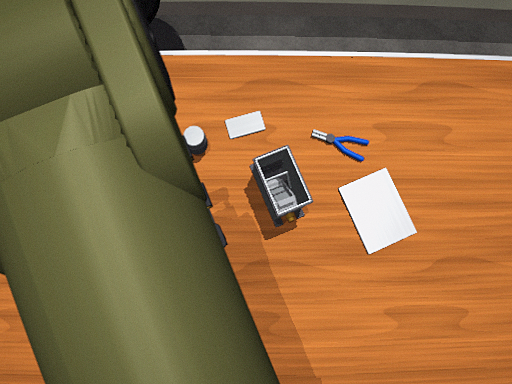

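Run:
```python
from h import *
s=grab('scene');t=grab('top')
a=np.deg2rad(22.1);X=np.array([np.cos(a),np.sin(a),0]);Y=np.array([-X[1],X[0],0])
o=np.array([.6057,-.0364,.2295])
for d,z in((0,3),(-7.5,8.5),(-21,17),(21,17),(0,40)):
    P=o+X*d/1e3+[0,0,z/1e3]
    print(d,z,((proj(t,P)-(215,65))*4).round(),((proj(s,P)-(135,80))*4).round())
p,r=tri(t,(245+300/7-.4,135+258/7),s,(165+265/8,160+498/8)); print('y- end',p,r)
p2,r2=tri(t,(245+150/7,135+305/7),s,(165+447/8,160+420/8)); print('y+ end',p2,r2)
c=np.array([.599,-.04,0])
for q in(p,p2): print('can',((q-c)@X*1e3).round(1),((q-c)@Y*1e3).round(1),(q[2]*1e3).round(1))
```

```text
0 3 [286. 403.] [263. 382.]
-7.5 8.5 [294. 415.] [256. 363.]
-21 17 [309. 440.] [243. 331.]
21 17 [271. 352.] [279. 399.]
0 40 [297. 383.] [257. 335.]
y- end [ 0.6245072  -0.05395469  0.08940817] 0.004653047051773066
y+ end [ 0.60865632 -0.00669437  0.09702317] 0.007009605756027994
can 18.4 -22.5 89.4
can 21.5 27.2 97.0
```

```bash
python3 -c "
import cv2
a=cv2.imread('pics/s14.png');b=cv2.imread('pics/t14.png')
cv2.imwrite('pics/s14z.png',cv2.resize(a[250:500,150:350],None,fx=2.4,fy=2.4));cv2.imwrite('pics/t14z.png',cv2.resize(b[330:610,140:400],None,fx=2.1,fy=2.1))"
```

```text
(no output)
```

View pics/s14z.png

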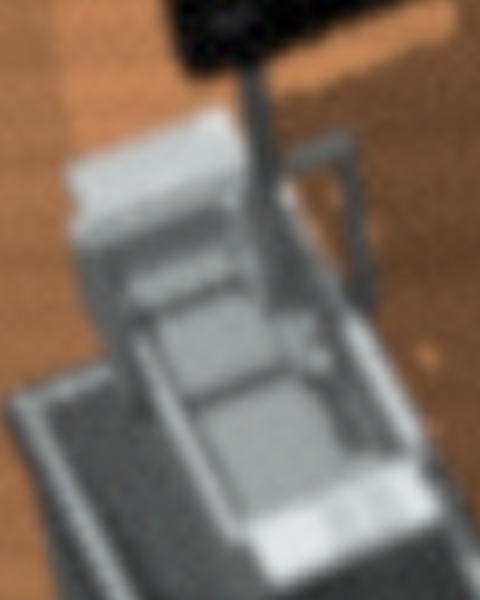

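View pics/t14z.png

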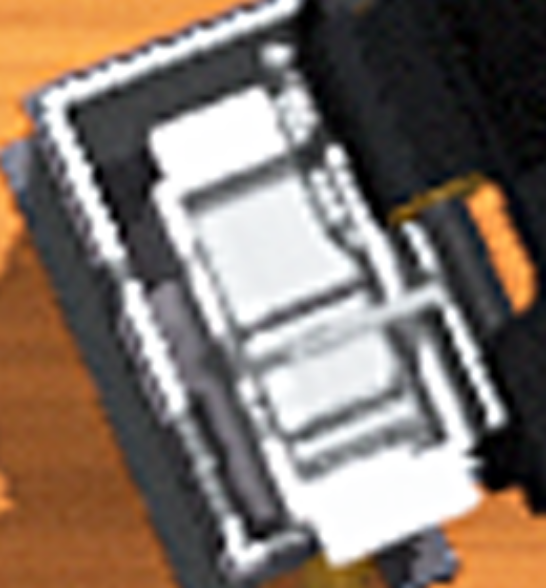

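```bash
python3 - <<'E'
from h import *
t=grab('top')
a=np.deg2rad(22.1);X=np.array([np.cos(a),np.sin(a),0]);Y=np.array([-X[1],X[0],0]);cT=np.array([.597,-.0411,0])
for z in(.09,.10,.11):
    P=onz(t,245+180/5,115+345/5,z);print(z,((P-cT)@X*1e3).round(1),((P-cT)@Y*1e3).round(1))
c=np.array([.599,-.04,0]);h=np.array([.6066,-.0362,0]);print('axis',((h-c)@X*1e3).round(1),((h-c)@Y*1e3).round(1))
E
python3 -c "
import cv2
a=cv2.imread('pics/s13.png');b=cv2.imread('pics/t13.png')
cv2.imwrite('pics/s13z.png',cv2.resize(a[200:560,100:480],None,fx=1.6,fy=1.6,interpolation=2));cv2.imwrite('pics/t13z.png',cv2.resize(b[150:530,20:320],None,fx=1.6,fy=1.5,interpolation=2))"
```

```text
0.09 0.5 -0.8
0.1 -0.7 0.9
0.11 -1.9 2.5
axis 8.5 0.7
```

View pics/t13z.png

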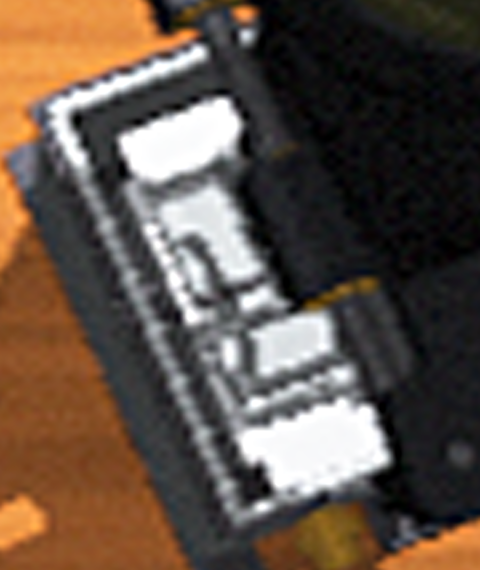

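View pics/s13z.png

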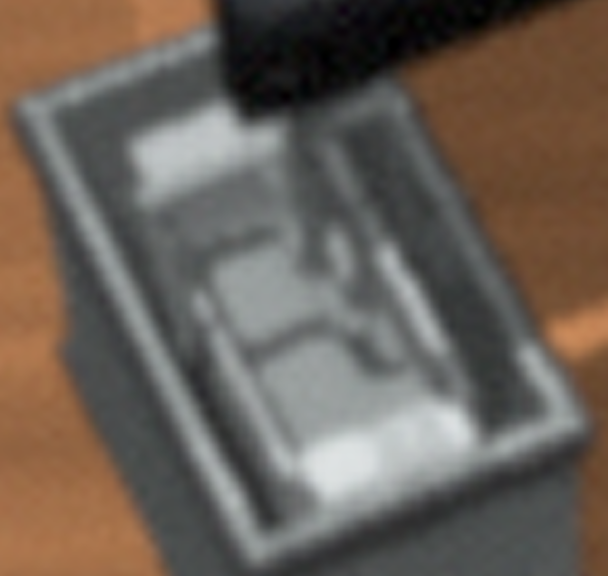

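Run:
```python
from h import *
t=grab('top');s=grab('scene')
p,r=tri(t,(286.2,186),s,(198.5,178.5));a=np.deg2rad(22.1);X=np.array([np.cos(a),np.sin(a),0]);Y=np.array([-X[1],X[0],0]);c=np.array([.599,-.04,0])
print('s14/t14 carrier lug mid',p,r,((p-c)@X*1e3).round(1),((p-c)@Y*1e3).round(1))
p,r=tri(t,(245+180/5,115+345/5),s,(155+(230+340)/2/6,140+(295+482)/2/6))
print('s13/t13 lug mid',p,r,((p-c)@X*1e3).round(1),((p-c)@Y*1e3).round(1))
# bar mid t14: 
p,r=tri(t,(215+352/4,65+468/4),s,(135+297/4,80+311/4));print('bar ends mixed',p,r)
```

```text
s14/t14 carrier lug mid [ 0.57778543 -0.0422938   0.18139105] 0.0019934333463092124 -20.5 5.9
s13/t13 lug mid [ 0.5945358  -0.04002741  0.10836712] 0.0007684339904941417 -4.1 1.7
bar ends mixed [ 0.57537776 -0.03980383  0.25253617] 0.04316898269107747
```

Run:
```python
from h import *
t=grab('top');s=grab('scene')
a=np.deg2rad(22.1);X=np.array([np.cos(a),np.sin(a),0]);Y=np.array([-X[1],X[0],0]);cT=np.array([.597,-.0411,0]);cS=np.array([.6012,-.0388,0])
def can(c,P): return ((P-c)@X*1e3).round(1),((P-c)@Y*1e3).round(1)
for z in(.04,.05,.06): print('hinge y- top',z,can(cT,onz(t,245+322/7,135+365/7,z)),can(cT,onz(t,245+345/7,135+425/7,z)))
for z in(.08,.085,.09,.095,.1): print('bar',z,'T:',can(cT,onz(t,245+300/7-.4,135+259/7,z)),'S:',can(cS,onz(s,165+265/8,160+497/8,z)),can(cS,onz(s,165+447/8,160+421/8,z)))
# tray -x end: scene corners (180,300),(320,237)
for z in(.05,.06,.07,.08,.09): print('tray -x end S',z,can(cS,onz(s,165+190/8,160+297/8,z)),can(cS,onz(s,165+320/8,160+237/8,z)), 'T', can(cT,onz(t,245+362/7,135+480/7,z)))
```

```text
hinge y- top 0.04 (np.float64(-8.7), np.float64(-27.5)) (np.float64(-29.6), np.float64(-26.5))
hinge y- top 0.05 (np.float64(-9.8), np.float64(-25.6)) (np.float64(-30.4), np.float64(-24.6))
hinge y- top 0.06 (np.float64(-10.8), np.float64(-23.7)) (np.float64(-31.1), np.float64(-22.7))
bar 0.08 T: (np.float64(20.7), np.float64(-26.1)) S: (np.float64(11.8), np.float64(-19.2)) (np.float64(11.8), np.float64(33.6))
bar 0.085 T: (np.float64(20.0), np.float64(-25.1)) S: (np.float64(14.5), np.float64(-20.0)) (np.float64(14.5), np.float64(32.5))
bar 0.09 T: (np.float64(19.2), np.float64(-24.1)) S: (np.float64(17.1), np.float64(-20.8)) (np.float64(17.2), np.float64(31.4))
bar 0.095 T: (np.float64(18.5), np.float64(-23.1)) S: (np.float64(19.8), np.float64(-21.6)) (np.float64(19.9), np.float64(30.3))
bar 0.1 T: (np.float64(17.8), np.float64(-22.1)) S: (np.float64(22.5), np.float64(-22.4)) (np.float64(22.6), np.float64(29.2))
tray -x end S 0.05 (np.float64(-72.2), np.float64(-7.8)) (np.float64(-74.4), np.float64(33.0)) T (np.float64(-48.6), np.float64(-22.5))
tray -x end S 0.06 (np.float64(-66.1), np.float64(-9.5)) (np.float64(-68.3), np.float64(30.9)) T (np.float64(-49.2), np.float64(-20.7))
tray -x end S 0.07 (np.float64(-60.0), np.float64(-11.1)) (np.float64(-62.2), np.float64(28.9)) T (np.float64(-49.8), np.float64(-18.8))
tray -x end S 0.08 (np.float64(-53.9), np.float64(-12.8)) (np.float64(-56.1), np.float64(26.8)) T (np.float64(-50.3), np.float64(-16.9))
tray -x end S 0.09 (np.float64(-47.8), np.float64(-14.4)) (np.float64(-49.9), np.float64(24.7)) T (np.float64(-50.9), np.float64(-15.0))
```

Run:
```python
from h import *
s=grab('scene');o=robot.get_obs();p=np.array(o['position']);print(p,o['finger_gap'])
a=np.deg2rad(22.1+.6)
X=np.array([np.cos(a),np.sin(a),0])
for n,d,z in(('orig',0,0),('tip+',21,16),('tip-',-21,16),('shank',0,50)):
    print(n,((proj(s,p+X*d/1e3+[0,0,-.104+z/1e3])-(230,60))*6).round())
crop(s,230,60,330,160,6,'s17.png')
```

```text
[0.53819565 0.12975169 0.34567577] 0.2713570208398121
orig [334. 475.]
tip+ [371. 490.]
tip- [305. 398.]
shank [346. 374.]
```

View pics/s17.png

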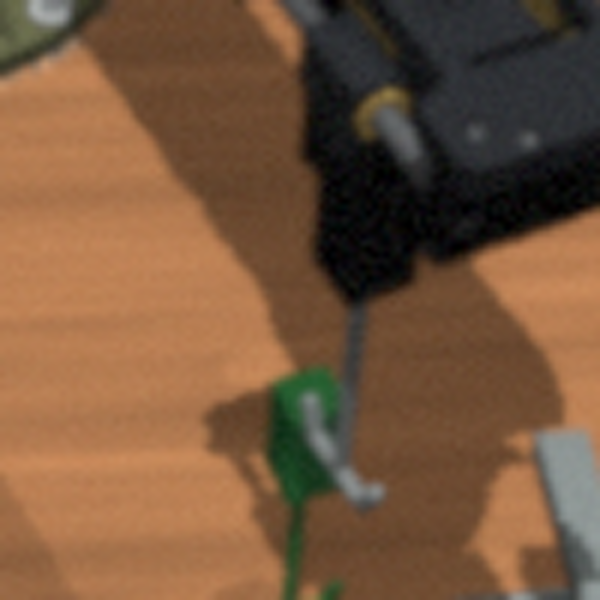

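```bash
python3 go.py .6348 -.0218 .300 47.1 8
```

```text
t 21.35 p [0.5382 0.1298 0.3457] yaw 112.06 tilt 0.02 F [ 0.85  0.87 -1.11] gap 0.271
[[-22.1, 4.1, 5.7, 8.1], [-21.3, 7.2, 5.7, 8.1], [-20.1, 10.1, 5.7, 8.1], [-18.4, 12.8, 5.7, 8.1], [-16.4, 15.3, 5.7, 8.1], [-14.1, 17.5, 5.7, 8.1], [-11.5, 19.3, 5.7, 8.1], [-8.7, 20.7, 5.7, 8.1]]
```

```bash
python3 -m creep '[[[-1,-22,4,5,8.1],[-1,-21,7,6,8.1],[-1,-20,10,6,8.1],[-1,-18,13,6,8.1],[-1,-16,15,6,8.1]]]' >/dev/null
python3 -m creep '[[[-1,-14,17,6,8.1],[-1,-12,19,6,8.1],[-1,-9,21,5,8.1],[-1,0,0,0,0],[-1,0,0,0,0]]]'
python3 go.py .6348 -.0218 .250 47.1 2
python3 - <<'E'
from h import *
s=grab('scene');t=grab('top')
crop(s,150,110,260,240,5,'s18.png');crop(t,225,110,335,240,5,'t18.png')
E
```

```text
time_s: 22.6
position: [0.6333, -0.0188, 0.3]
ee_rot: [-2.874, -1.265, -0.0]
force: [-0.4, 0.4, -1.5]
finger_gap: 0.271
t 22.6 p [ 0.6333 -0.0188  0.3   ] yaw 47.52 tilt 0.06 F [-0.44  0.38 -1.54] gap 0.271
[[-0.6, 1.6, 25.0, 0.2], [-0.6, 1.6, 25.0, 0.2]]
```

View pics/s18.png

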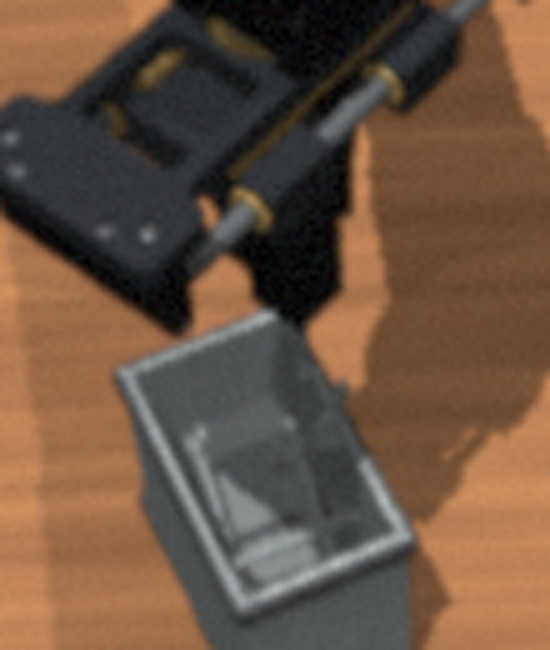

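View pics/t18.png

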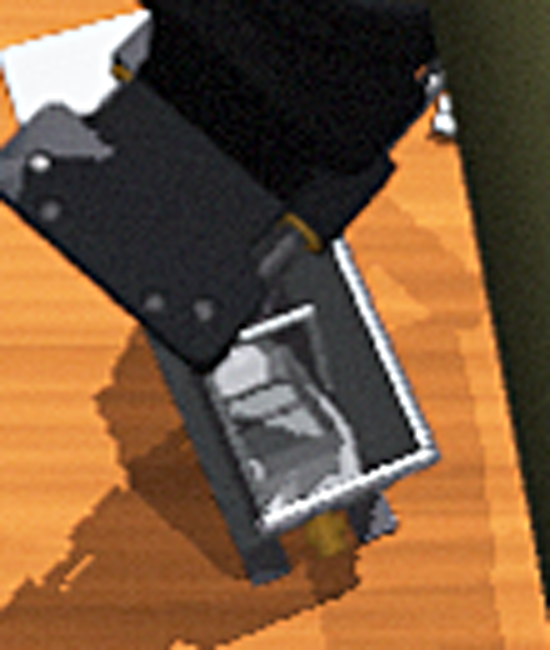

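```bash
python3 -m creep '[[[-1,-1.2,3.2,15,0.3],[-1,0,0,20,0],[-1,0,0,0,0]]]'
python3 go.py .6348 -.0218 .20 47.1 2
python3 - <<'E'
from h import *
s=grab('scene');t=grab('top')
p=np.array(robot.get_obs()['position']);a=np.deg2rad(47.1-90);X=np.array([np.cos(a),np.sin(a),0])
for n,d,z in(('orig',0,0),('tip+',21,16),('tip-',-21,16),('shank',0,50)):
    print(n,((proj(s,p+X*d/1e3+[0,0,-.104+z/1e3])-(165,140))*7).round())
im=np.asarray(s['frame']).astype(float); g=(255*(im/255)**.5).astype(np.uint8)
crop({'frame':g},165,140,245,235,7,'s19.png')
E
```

```text
time_s: 23.08
position: [0.6337, -0.0234, 0.2624]
ee_rot: [-2.879, -1.253, 0.006]
force: [-0.2, 0.1, -1.5]
finger_gap: 0.268
t 23.07 p [ 0.6337 -0.0234  0.2624] yaw 47.05 tilt 0.24 F [-0.16  0.09 -1.48] gap 0.268
[[0.9, -0.1, 31.2, -0.0], [0.9, -0.1, 31.2, -0.0]]
orig [317. 478.]
tip+ [264. 499.]
tip- [364. 397.]
shank [308. 382.]
```

View pics/s19.png

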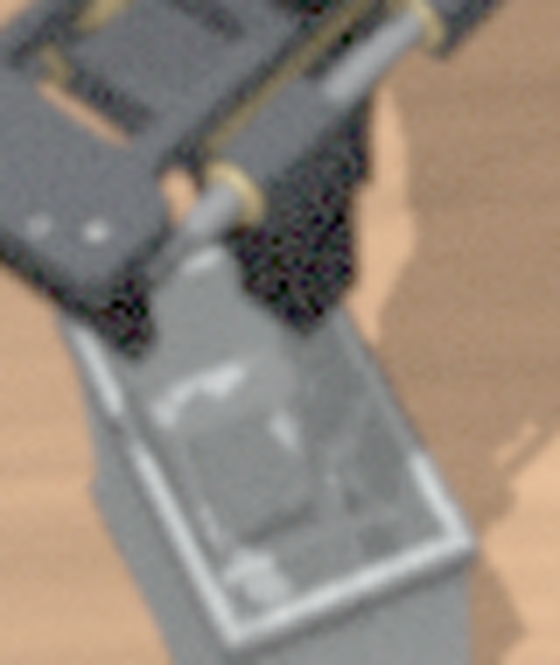

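```bash
python3 -m creep '[[[-1,1.9,0,20,0],[-1,0,0,20,0],[-1,0,0,0,0]]]'
python3 -m creep '[[[-1,0,0,15,0],[-1,0,0,10,0],[-1,0,0,0,0]]]'
python3 -m creep '[[[-1,0,0,8,0],[-1,0,0,8,0],[-1,0,0,0,0]]]'
python3 -m creep '[[[-1,0,0,8,0],[-1,0,0,7,0],[-1,0,0,0,0],[-1,0,0,0,0]]]'
python3 go.py .6348 -.0218 .166 47.1 2
```

```text
time_s: 23.55
position: [0.6348, -0.0221, 0.2218]
ee_rot: [-2.879, -1.253, 0.007]
force: [0.3, 0.1, -1.0]
finger_gap: 0.272
time_s: 23.92
position: [0.6358, -0.0219, 0.1986]
ee_rot: [-2.88, -1.253, 0.003]
force: [-0.4, -0.0, -2.2]
finger_gap: 0.271
time_s: 24.3
position: [0.6359, -0.0219, 0.1829]
ee_rot: [-2.88, -1.253, 0.002]
force: [0.3, 0.2, -1.3]
finger_gap: 0.268
time_s: 24.8
position: [0.6365, -0.0218, 0.1689]
ee_rot: [2.881, 1.253, 0.0]
force: [0.6, 0.4, -1.3]
finger_gap: 0.273
t 24.8 p [ 0.6365 -0.0218  0.1689] yaw 47.03 tilt 0.01 F [ 0.58  0.4  -1.28] gap 0.273
[[-0.6, -0.6, 1.4, -0.0], [-0.6, -0.6, 1.4, -0.0]]
```

```bash
python3 -m creep '[[[-1,0,0,4,0],[-1,-3.6,-1.7,0,0],[-1,-3.6,-1.7,0,0],[-1,0,0,0,0]]]'
python3 go.py .6246 -.0259 .165 112.1 8
```

```text
time_s: 25.3
position: [0.6288, -0.0251, 0.165]
ee_rot: [2.881, 1.252, -0.0]
force: [0.1, 0.9, -2.0]
finger_gap: 0.273
t 25.3 p [ 0.6288 -0.0251  0.165 ] yaw 47.0 tilt 0.03 F [ 0.1   0.91 -1.95] gap 0.273
[[-0.4, -0.3, 0.0, -8.1], [-0.4, -0.4, 0.0, -8.1], [-0.3, -0.4, 0.0, -8.1], [-0.3, -0.5, 0.0, -8.1], [-0.2, -0.5, 0.0, -8.1], [-0.1, -0.5, 0.0, -8.1], [-0.0, -0.5, 0.0, -8.1], [0.0, -0.5, 0.0, -8.1]]
```

```bash
python3 -m creep '[[[-1,-0.4,-0.3,0,-8.1],[-1,-0.4,-0.4,0,-8.1],[-1,-0.3,-0.4,0,-8.1],[-1,0,0,0,0]]]'
python3 -m creep '[[[-1,-0.3,-0.5,0,-8.1],[-1,-0.2,-0.5,0,-8.1],[-1,0,0,0,0]]]'
python3 -m creep '[[[-1,-0.1,-0.5,0,-8.1],[-1,0,-0.5,0,-8.1],[-1,0,-0.5,0,-8.1],[-1,0,0,0,0]]]'
python3 go.py .6246 -.0259 .165 112.1 1
python3 - <<'E'
from h import *
s=grab('scene');t=grab('top')
for n,f,b in(('s',s,(165,150,245,235)),('t',t,(245,125,330,225))):
    im=np.asarray(f['frame']).astype(float); g=(255*(im/255)**.6).astype(np.uint8)
    crop({'frame':g},*b,7 if n=='s' else 6,n+'20.png')
E
```

```text
time_s: 25.8
position: [0.6276, -0.0251, 0.1649]
ee_rot: [-2.554, -1.829, -0.0]
force: [-0.1, -0.9, -2.3]
finger_gap: 0.27
time_s: 26.18
position: [0.6265, -0.0253, 0.1649]
ee_rot: [2.273, 2.169, 0.0]
force: [0.3, 0.4, -0.6]
finger_gap: 0.271
time_s: 26.68
position: [0.625, -0.0256, 0.1648]
ee_rot: [-1.767, -2.597, -0.0]
force: [0.5, 0.3, -1.5]
finger_gap: 0.271
t 26.68 p [ 0.625  -0.0256  0.1648] yaw 111.53 tilt 0.01 F [ 0.47  0.28 -1.51] gap 0.271
[[-0.2, -0.5, -0.2, -0.6]]
```

View pics/s20.png

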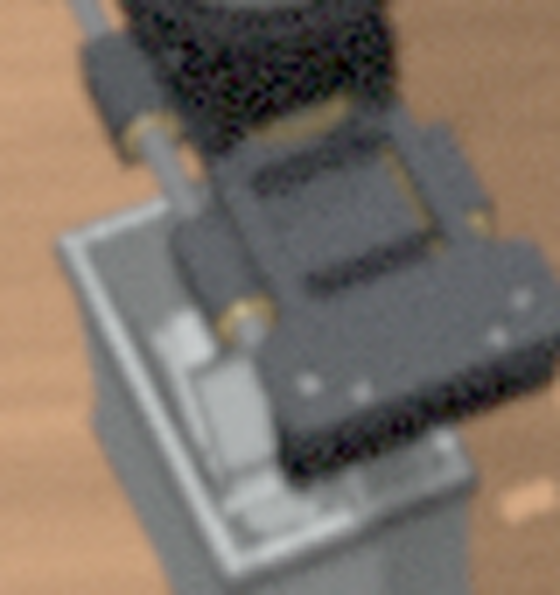

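View pics/t20.png

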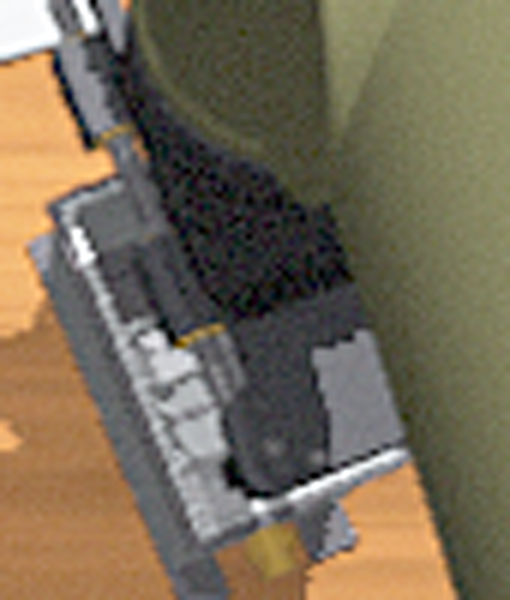

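```bash
python3 -m creep '[[[-1,0,-2.5,0,-0.5],[-1,0,-2.5,0,0],[-1,0,0,0,0]]]'
python3 -m creep '[[[-1,0,0,-4,0],[-1,0,0,-4,0],[-1,0,0,0,0]]]'
python3 -m creep '[[[-1,0,0,-4,0],[-1,0,0,-3,0],[-1,0,0,0,0]]]'
python3 -m creep '[[[-1,0,0,-3,0],[-1,0,0,0,0]]]'
python3 -m creep '[[[-1,0,0,-3,0],[-1,0,0,0,0]]]'
python3 -m creep '[[[-1,0,0,-3,0],[-1,0,0,0,0]]]'
python3 -m creep '[[[-1,0,0,-3,0],[-1,0,0,0,0]]]'
```

```text
time_s: 27.15
position: [0.6204, -0.0273, 0.165]
ee_rot: [1.75, 2.608, 0.0]
force: [1.1, 0.7, -2.0]
finger_gap: 0.27
time_s: 27.52
position: [0.6205, -0.0274, 0.1734]
ee_rot: [1.749, 2.609, 0.0]
force: [0.0, 1.2, -1.3]
finger_gap: 0.272
time_s: 27.9
position: [0.6205, -0.0273, 0.1802]
ee_rot: [1.749, 2.609, 0.0]
force: [0.1, 0.8, -1.6]
finger_gap: 0.268
time_s: 28.15
position: [0.6204, -0.0274, 0.1831]
ee_rot: [1.749, 2.609, 0.0]
force: [0.1, -0.1, -1.0]
finger_gap: 0.27
time_s: 28.4
position: [0.6202, -0.0274, 0.1859]
ee_rot: [-1.749, -2.609, 0.0]
force: [-0.1, 0.3, -1.0]
finger_gap: 0.266
time_s: 28.65
position: [0.6205, -0.0274, 0.189]
ee_rot: [1.749, 2.609, 0.0]
force: [0.2, -0.7, -2.1]
finger_gap: 0.271
time_s: 28.9
position: [0.6201, -0.0275, 0.1915]
ee_rot: [-1.749, -2.609, 0.001]
force: [0.1, -0.8, -4.4]
finger_gap: 0.27
```

```bash
python3 -m creep '[[[-1,0,-2,-3,0],[-1,0,0,0,0]]]'
python3 -m creep '[[[-1,0,-3,-3,0],[-1,0,0,0,0]]]'
python3 -m creep '[[[-1,0,-3,-3,0],[-1,0,0,0,0]]]'
python3 -m creep '[[[-1,0,-3,-3,0],[-1,0,0,0,0]]]'
python3 - <<'E'
from h import *
s=grab('scene');t=grab('top')
for n,f,b in(('s',s,(165,150,245,235)),('t',t,(245,125,330,225))):
    im=np.asarray(f['frame']).astype(float); g=(255*(im/255)**.6).astype(np.uint8)
    crop({'frame':g},*b,7 if n=='s' else 6,n+'21.png')
E
```

```text
time_s: 29.15
position: [0.6184, -0.0282, 0.195]
ee_rot: [1.749, 2.609, 0.0]
force: [-0.3, -0.8, -4.9]
finger_gap: 0.269
time_s: 29.4
position: [0.6156, -0.0294, 0.1983]
ee_rot: [1.749, 2.609, -0.0]
force: [-0.6, -0.2, -3.8]
finger_gap: 0.269
time_s: 29.65
position: [0.6128, -0.0306, 0.2013]
ee_rot: [1.749, 2.609, -0.0]
force: [-0.9, 0.0, -4.5]
finger_gap: 0.269
time_s: 29.9
position: [0.6101, -0.0317, 0.2042]
ee_rot: [1.749, 2.609, -0.0]
force: [-0.7, -0.2, -3.6]
finger_gap: 0.268
```

View pics/s21.png

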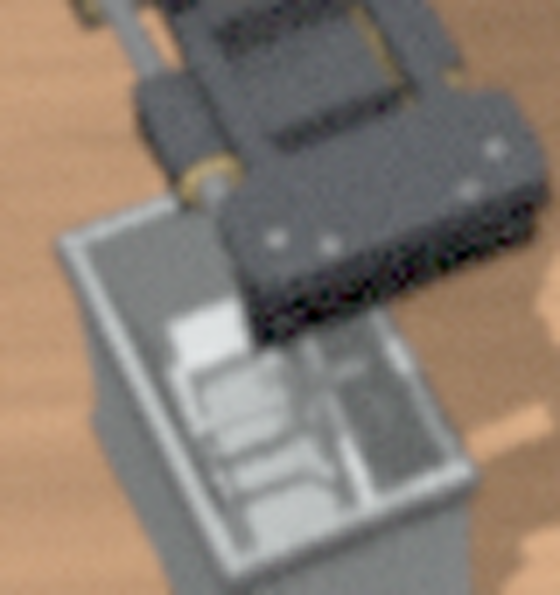

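View pics/t21.png

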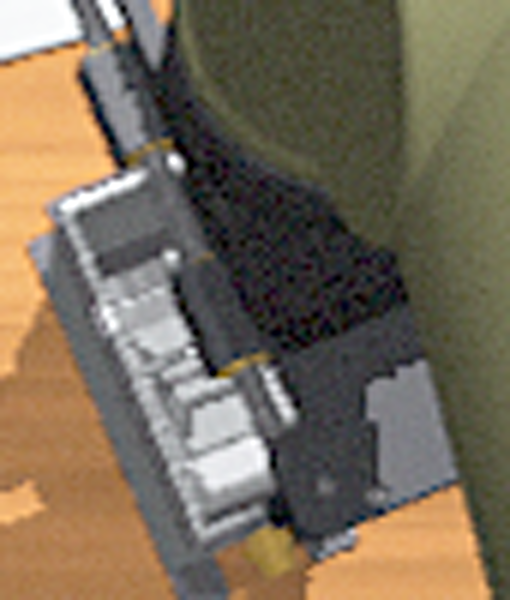

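```bash
python3 -m creep '[[[-1,0,-3,-4,0],[-1,0,0,0,0]]]'
python3 -m creep '[[[-1,0,-2,-4,0],[-1,0,0,-4,0],[-1,0,0,0,0]]]'
python3 -m creep '[[[-1,0,0,-6,0],[-1,0,0,-6,0],[-1,0,0,0,0]]]'
python3 -m creep '[[[-1,0,0,-6,0],[-1,0,0,-6,0],[-1,0,0,0,0]]]'
python3 - <<'E'
from h import *
s=grab('scene');t=grab('top')
for n,f,b in(('s',s,(165,150,245,235)),('t',t,(245,125,330,225))):
    im=np.asarray(f['frame']).astype(float); g=(255*(im/255)**.6).astype(np.uint8)
    crop({'frame':g},*b,7 if n=='s' else 6,n+'22.png')
E
```

```text
time_s: 30.25
position: [0.6076, -0.0326, 0.2083]
ee_rot: [1.749, 2.609, 0.001]
force: [-0.6, -0.1, -4.0]
finger_gap: 0.268
time_s: 30.62
position: [0.6058, -0.0333, 0.2164]
ee_rot: [1.749, 2.609, 0.001]
force: [0.1, 0.1, -4.6]
finger_gap: 0.271
time_s: 31.0
position: [0.606, -0.0333, 0.2287]
ee_rot: [1.749, 2.609, 0.001]
force: [-0.0, -1.6, -3.2]
finger_gap: 0.274
time_s: 31.38
position: [0.6059, -0.0333, 0.2406]
ee_rot: [1.749, 2.609, 0.001]
force: [0.0, -0.0, -4.9]
finger_gap: 0.269
```

View pics/s22.png

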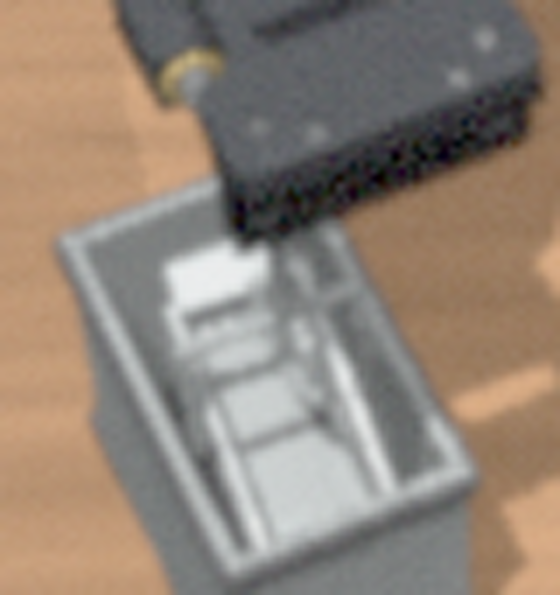

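View pics/t22.png

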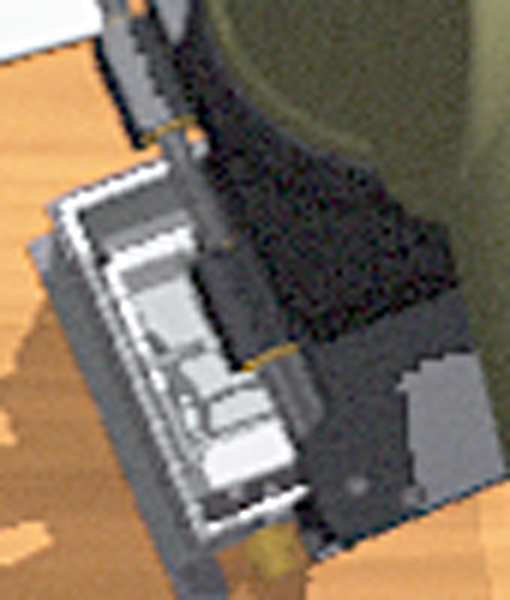

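```bash
python3 -m creep '[[[-1,0,0,-7,0],[-1,0,0,-8,0],[-1,0,0,-8,0],[-1,0,0,-7,0],[-1,0,0,0,0]]]'
python3 -m creep '[[[-1,0,0,-7,0],[-1,0,0,-8,0],[-1,0,0,-8,0],[-1,0,0,-7,0],[-1,0,0,0,0]]]'
python3 - <<'E'
from h import *
s=grab('scene');t=grab('top')
for n,f,b in(('s',s,(160,100,250,235)),('t',t,(245,105,345,215))):
    im=np.asarray(f['frame']).astype(float); g=(255*(im/255)**.6).astype(np.uint8)
    crop({'frame':g},*b,5,n+'23.png')
E
```

```text
time_s: 32.1
position: [0.6059, -0.0333, 0.2707]
ee_rot: [1.749, 2.609, 0.001]
force: [0.2, -0.3, -4.1]
finger_gap: 0.269
time_s: 32.72
position: [0.6059, -0.0333, 0.3006]
ee_rot: [1.749, 2.609, 0.001]
force: [0.7, -0.6, -4.5]
finger_gap: 0.269
```

View pics/s23.png

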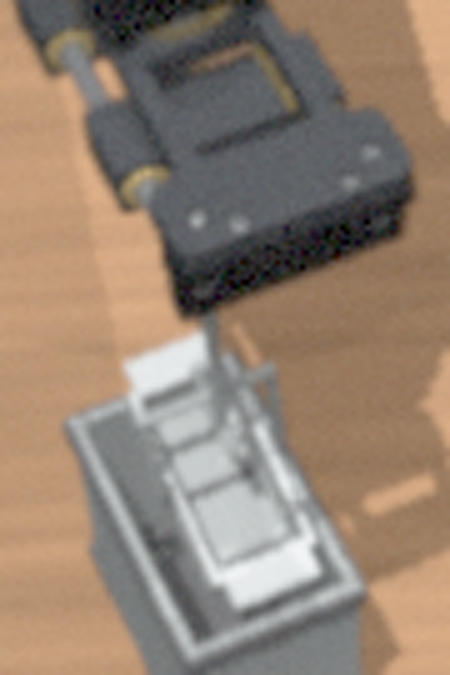

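View pics/t23.png

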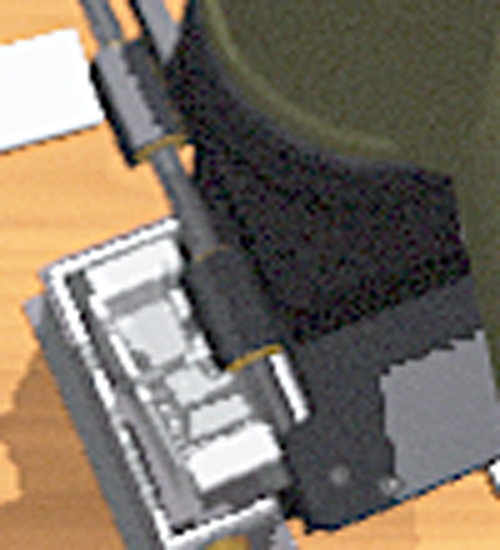

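```bash
python3 -m creep '[[[-1,0,0,-7,0],[-1,0,0,-8,0],[-1,0,0,-8,0],[-1,0,0,-7,0],[-1,0,0,0,0]]]'
python3 -m creep '[[[-1,0,0,-7,0],[-1,0,0,-6,0],[-1,0,0,0,0],[-1,0,0,0,0]]]'
python3 -m creep '[[[-1,0,0,0,0],[-1,0,0,0,0]]]'
python3 - <<'E'
from h import *
s=grab('scene');t=grab('top')
for n,f,b in(('s',s,(150,70,260,235)),):
    im=np.asarray(f['frame']).astype(float); g=(255*(im/255)**.6).astype(np.uint8)
    crop({'frame':g},*b,4,n+'24.png')
E
python3 go.py .5576 -.2746 .343 112.1 20 | head -1
```

```text
time_s: 33.45
position: [0.6059, -0.0333, 0.3307]
ee_rot: [1.749, 2.609, 0.001]
force: [-0.8, 0.5, -4.0]
finger_gap: 0.269
time_s: 33.95
position: [0.6055, -0.0334, 0.3427]
ee_rot: [-1.749, -2.609, 0.0]
force: [-0.1, -0.4, -4.9]
finger_gap: 0.272
time_s: 34.2
position: [0.6054, -0.0335, 0.3426]
ee_rot: [-1.749, -2.609, 0.0]
force: [-0.2, 0.4, -4.6]
finger_gap: 0.268
t 34.3 p [ 0.6054 -0.0335  0.3427] yaw 112.32 tilt 0.01 F [-0.27  0.55 -3.6 ] gap 0.27
```

View pics/s24.png

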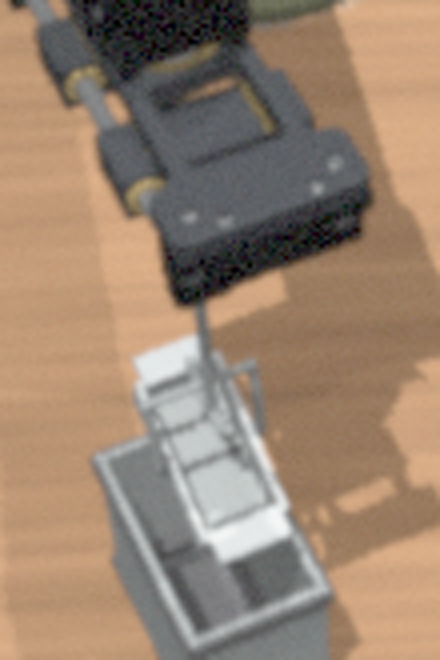

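```bash
python3 -m creep '[[[-1,-3,-2,0,0],[-1,-6,-4,0,0],[-1,-9,-6,0,0],[-1,-10,-6.5,0,0],[-1,-10,-6.5,0,0]]]'
python3 -m creep '[[[-1,-10,-6.5,0,0],[-1,-10,-6.5,0,0],[-1,-10,-6.5,0,0],[-1,-10,-6.5,0,0],[-1,-10,-6.5,0,0]]]'
python3 -m creep '[[[-1,-10,-6.5,0,0],[-1,-10,-6.5,0,0],[-1,-10,-6.5,0,0],[-1,-10,-6.5,0,0],[-1,-10,-6.5,0,0]]]'
python3 -m creep '[[[-1,-10,-6.5,0,0],[-1,-10,-6.5,0,0],[-1,-10,-6.5,0,0],[-1,-7,-5,0,0],[-1,-4,-2.5,0,0]]]'
python3 -m creep '[[[-1,-3,-2,0,0],[-1,0,0,0,0],[-1,0,0,0,0],[-1,0,0,0,0]]]'
python3 go.py .5576 -.2746 .30 112.1 5
python3 - <<'E'
from h import *
s=grab('scene','s25.png');t=grab('top','t25.png')
E
```

```text
time_s: 34.92
position: [0.5966, -0.0795, 0.3428]
ee_rot: [1.75, 2.609, -0.001]
force: [0.5, -0.2, -4.4]
finger_gap: 0.271
time_s: 35.55
position: [0.5856, -0.1374, 0.3428]
ee_rot: [1.749, 2.61, -0.0]
force: [0.2, -0.1, -5.5]
finger_gap: 0.268
time_s: 36.17
position: [0.5745, -0.196, 0.3428]
ee_rot: [1.749, 2.61, -0.0]
force: [0.3, -1.0, -4.0]
finger_gap: 0.268
time_s: 36.8
position: [0.5651, -0.2442, 0.3428]
ee_rot: [-1.75, -2.609, 0.0]
force: [0.2, -0.2, -4.4]
finger_gap: 0.271
time_s: 37.3
position: [0.5647, -0.2466, 0.3429]
ee_rot: [1.748, 2.61, 0.0]
force: [0.8, -0.2, -4.3]
finger_gap: 0.269
t 37.3 p [ 0.5647 -0.2466  0.3429] yaw 112.36 tilt 0.0 F [ 0.84 -0.19 -4.3 ] gap 0.269
[[-4.6, -3.4, 8.6, 0.1], [-4.7, -3.4, 8.6, 0.1], [-4.7, -3.4, 8.6, 0.1], [-4.7, -3.4, 8.6, 0.1], [-4.7, -3.4, 8.6, 0.1]]
```

View pics/s25.png

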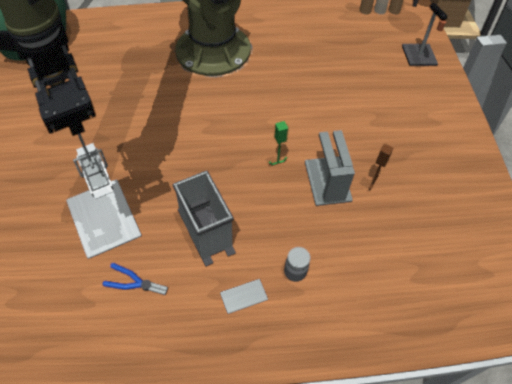

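View pics/t25.png

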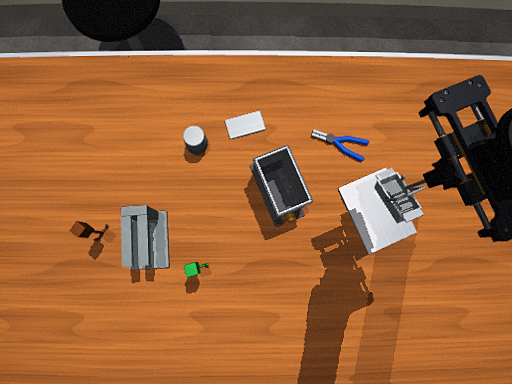

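```bash
python3 -m creep '[[[-1,-4.7,-3.4,8,0],[-1,-5,-3.4,12,0],[-1,-5,-3.4,15,0],[-1,-5,-3.4,15,0],[-1,-4,-3.4,15,0]]]'
python3 -m creep '[[[-1,0,0,15,0],[-1,0,0,15,0],[-1,0,0,15,0],[-1,0,0,12,0],[-1,0,0,6,0]]]'
python3 -m creep '[[[-1,0,0,4,0],[-1,0,0,0,0],[-1,0,0,0,0]]]'
python3 go.py .5576 -.2746 .1755 112.1 5
python3 - <<'E'
from h import *
s=grab('scene');t=grab('top')
crop(s,50,110,170,270,4,'s26.png');crop(t,320,120,460,270,4,'t26.png')
for P in([.5502,-.2776,.04],): print(((proj(s,P)-(50,110))*4).round(),((proj(t,P)-(320,120))*4).round())
E
```

```text
time_s: 38.02
position: [0.5574, -0.2759, 0.2763]
ee_rot: [-1.749, -2.608, 0.0]
force: [0.3, -0.1, -4.1]
finger_gap: 0.269
time_s: 38.65
position: [0.5576, -0.2752, 0.2139]
ee_rot: [-1.749, -2.609, 0.0]
force: [-0.3, 0.4, -4.3]
finger_gap: 0.273
time_s: 39.02
position: [0.5581, -0.2755, 0.2113]
ee_rot: [1.749, 2.609, 0.0]
force: [-0.1, -0.2, -4.0]
finger_gap: 0.272
t 39.02 p [ 0.5581 -0.2755  0.2113] yaw 112.32 tilt 0.05 F [-0.13 -0.19 -4.04] gap 0.272
[[0.2, -0.0, 7.2, 0.0], [0.2, -0.0, 7.2, 0.0], [0.2, -0.0, 7.2, 0.0], [0.2, -0.0, 7.2, 0.0], [0.2, -0.0, 7.2, 0.0]]
[196. 398.] [249. 352.]
```

View pics/s26.png

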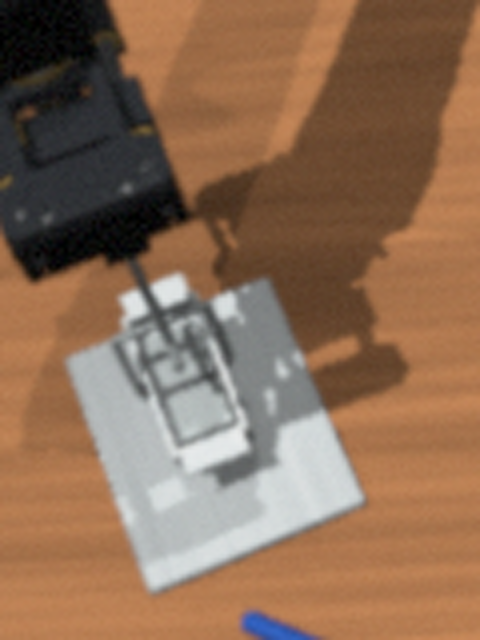

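View pics/t26.png

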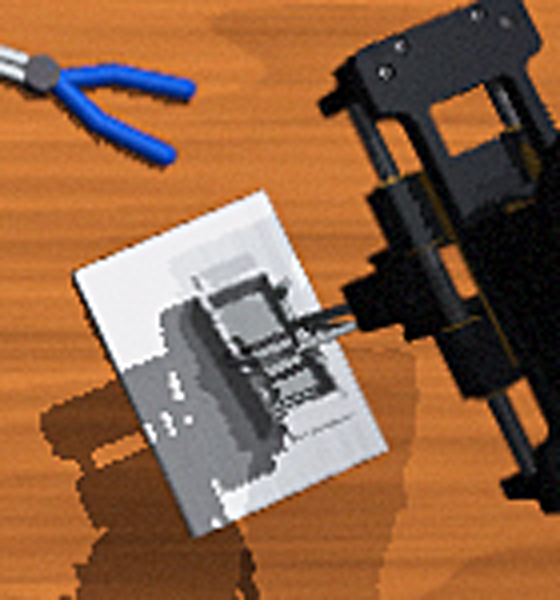

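```bash
python3 -m creep '[[[-1,0,0,6,0],[-1,0,0,7,0],[-1,0,0,7,0],[-1,0,0,6,0],[-1,0,0,0,0]]]'
python3 -m creep '[[[-1,0,0,2.5,0],[-1,0,0,2.5,0],[-1,0,0,0,0]]]'
python3 -m creep '[[[-1,0,0,2.5,0],[-1,0,0,2.5,0],[-1,0,0,0,0]]]'
```

```text
time_s: 39.75
position: [0.5574, -0.2753, 0.184]
ee_rot: [-1.749, -2.608, 0.0]
force: [0.4, 0.0, -4.1]
finger_gap: 0.27
time_s: 40.12
position: [0.5577, -0.2755, 0.1797]
ee_rot: [-1.749, -2.609, 0.0]
force: [-0.7, 0.0, -4.0]
finger_gap: 0.269
time_s: 40.5
position: [0.5581, -0.2754, 0.1751]
ee_rot: [1.749, 2.609, 0.0]
force: [-0.4, 0.2, -2.1]
finger_gap: 0.27
```

```bash
python3 -m creep '[[[-1,0,0,2.5,0],[-1,0,0,3,0],[-1,0,0,0,0]]]'
python3 -m creep '[[[-1,0,0,3,0],[-1,0,0,3,0],[-1,0,0,0,0]]]'
python3 -m creep '[[[-1,0,0,3,0],[-1,0,0,2.5,0],[-1,0,0,0,0]]]'
python3 - <<'E'
from h import *
s=grab('scene');t=grab('top')
crop(s,60,160,150,260,6,'s27.png');crop(t,340,160,440,270,5,'t27.png')
E
```

```text
time_s: 40.88
position: [0.5577, -0.2753, 0.1691]
ee_rot: [-1.749, -2.609, 0.0]
force: [-0.1, 0.4, -0.8]
finger_gap: 0.271
time_s: 41.25
position: [0.5576, -0.2753, 0.1629]
ee_rot: [-1.749, -2.609, 0.0]
force: [0.2, -0.7, -1.6]
finger_gap: 0.271
time_s: 41.62
position: [0.5576, -0.2753, 0.1575]
ee_rot: [-1.749, -2.609, 0.0]
force: [-0.8, 0.4, -1.8]
finger_gap: 0.27
```

View pics/s27.png

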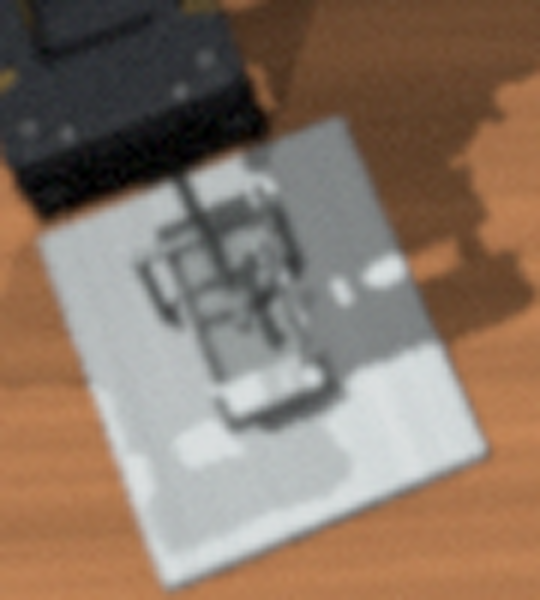

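View pics/t27.png

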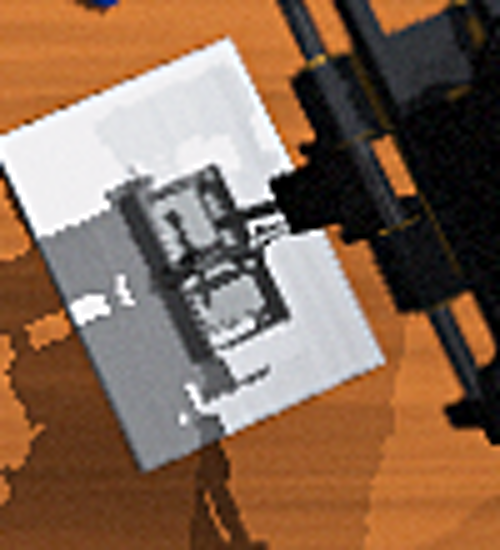

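```bash
python3 -m creep '[[[-1,0,4,0,0],[-1,0,4,0,0],[-1,0,0,0,0]]]'
python3 -m creep '[[[-1,0,4,0,0],[-1,0,4,0,0],[-1,0,0,0,0]]]'
python3 -m creep '[[[-1,0,5,0,0],[-1,0,5,0,0],[-1,0,0,0,0]]]'
python3 - <<'E'
from h import *
s=grab('scene');t=grab('top')
crop(s,60,160,150,260,6,'s28.png');crop(t,340,160,440,270,5,'t28.png')
E
```

```text
time_s: 42.1
position: [0.5657, -0.2718, 0.1579]
ee_rot: [1.748, 2.61, 0.001]
force: [0.0, 0.0, -1.6]
finger_gap: 0.272
time_s: 42.48
position: [0.573, -0.2689, 0.1578]
ee_rot: [1.748, 2.61, 0.0]
force: [-0.1, -0.4, -0.7]
finger_gap: 0.272
time_s: 42.85
position: [0.5824, -0.2649, 0.1579]
ee_rot: [1.748, 2.61, 0.001]
force: [-0.4, -0.0, -1.4]
finger_gap: 0.268
```

View pics/s28.png

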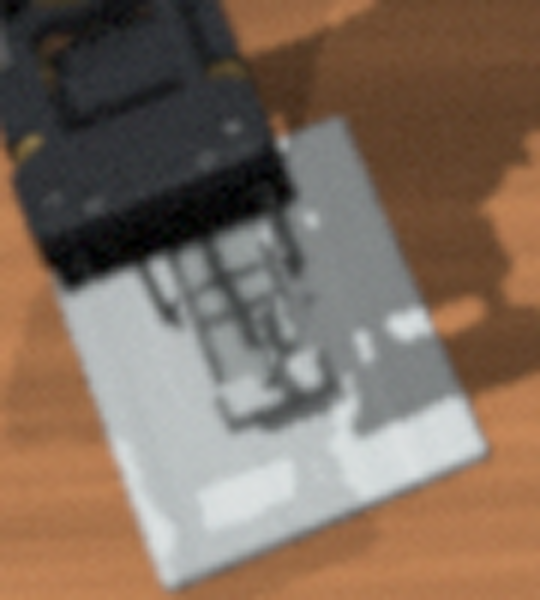

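View pics/t28.png

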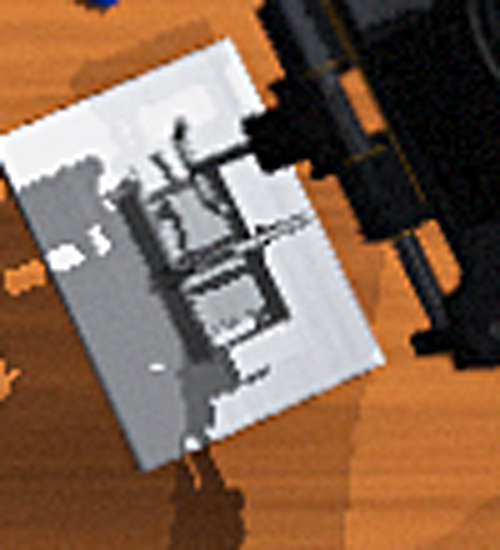

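```bash
python3 -m creep '[[[-1,0,4,0,0],[-1,0,3,0,0],[-1,0,0,0,0]]]'
python3 -m creep '[[[-1,0,0,-5,0],[-1,0,0,-8,0],[-1,0,0,0,0]]]'
python3 -m creep '[[[-1,0,0,-8,0],[-1,0,0,-10,0],[-1,0,0,-10,0],[-1,0,0,0,0]]]'
python3 - <<'E'
from h import *
s=grab('scene');t=grab('top')
crop(s,60,160,150,260,6,'s29.png');crop(t,340,160,440,270,5,'t29.png')
E
```

```text
time_s: 43.32
position: [0.5886, -0.2625, 0.1578]
ee_rot: [1.749, 2.61, 0.0]
force: [-0.4, 0.4, -1.7]
finger_gap: 0.271
time_s: 43.7
position: [0.589, -0.2631, 0.1721]
ee_rot: [1.748, 2.608, 0.0]
force: [0.6, 0.3, -1.8]
finger_gap: 0.267
time_s: 44.2
position: [0.5891, -0.263, 0.2003]
ee_rot: [1.748, 2.608, 0.0]
force: [-0.5, -0.0, -1.8]
finger_gap: 0.272
```

View pics/s29.png

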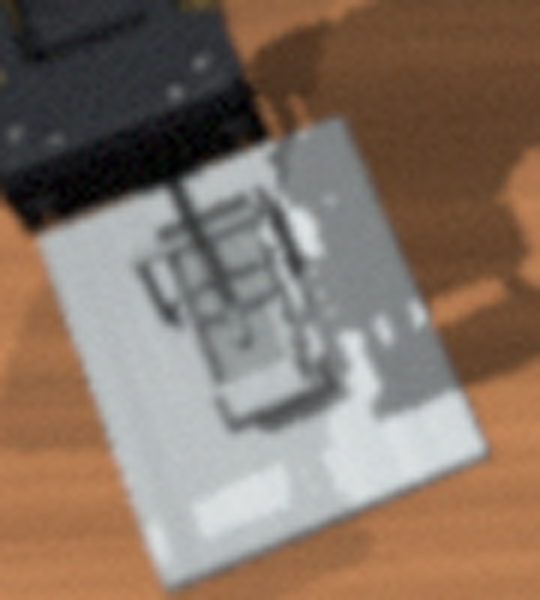

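View pics/t29.png

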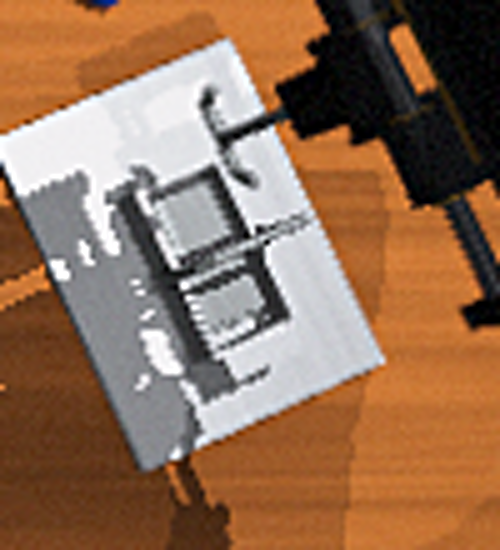

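```bash
python3 -m creep '[[[-1,0,0,-25,0],[-1,0,0,-35,0],[-1,0,0,-35,0],[-1,0,0,-20,0],[-1,0,0,0,0]]]'
python3 go.py .467 .2563 .32 93.3 14
```

```text
time_s: 44.92
position: [0.5891, -0.2628, 0.3151]
ee_rot: [1.748, 2.608, 0.001]
force: [0.1, 0.3, -1.9]
finger_gap: 0.269
t 44.92 p [ 0.5891 -0.2628  0.3151] yaw 112.34 tilt 0.15 F [ 0.1   0.32 -1.92] gap 0.269
[[37.6, 6.0, -0.4, 1.4], [37.7, 5.1, -0.4, 1.4], [37.9, 4.2, -0.4, 1.4], [37.9, 3.3, -0.4, 1.4], [38.0, 2.4, -0.4, 1.4], [38.1, 1.5, -0.4, 1.4], [38.1, 0.6, -0.4, 1.4], [38.1, -0.3, -0.4, 1.4], [38.1, -1.2, -0.4, 1.4], [38.0, -2.1, -0.4, 1.4], [38.0, -3.0, -0.4, 1.4], [37.9, -3.9, -0.4, 1.4], [37.8, -4.8, -0.4, 1.4], [37.7, -5.7, -0.4, 1.4]]
```

```bash
python3 -m creep '[[[-1,30,5,0,1.4],[-1,38,5,0,1.4],[-1,38,4,0,1.4],[-1,38,3,0,1.4],[-1,38,2,0,1.4]]]' >/dev/null
python3 -m creep '[[[-1,38,1.5,0,1.4],[-1,38,0.5,0,1.4],[-1,38,0,0,1.4],[-1,38,-1,0,1.4],[-1,38,-2,0,1.4]]]' >/dev/null
python3 -m creep '[[[-1,38,-3,0,1.4],[-1,38,-4,0,1.4],[-1,30,-5,0,1.4],[-1,0,0,0,0],[-1,0,0,0,0]]]'
python3 go.py .467 .2563 .30 93.3 2
```

```text
time_s: 46.8
position: [0.4786, 0.2032, 0.3127]
ee_rot: [-2.141, -2.299, 0.003]
force: [0.1, -0.2, -2.1]
finger_gap: 0.264
t 46.8 p [0.4786 0.2032 0.3127] yaw 94.09 tilt 0.11 F [ 0.15 -0.24 -2.14] gap 0.264
[[26.9, -3.9, 6.3, 0.4], [26.9, -4.1, 6.3, 0.4]]
```

```bash
python3 -m creep '[[[-1,27,-4,6,0.4],[-1,26,-4,6,0.4],[-1,0,0,0,0],[-1,0,0,0,0]]]'
python3 -m creep '[[[-1,0,0,0,0]]]'
python3 go.py .467 .2563 .25 93.3 1
```

```text
time_s: 47.3
position: [0.4679, 0.2548, 0.3014]
ee_rot: [2.158, 2.282, -0.002]
force: [-0.9, -0.8, -1.9]
finger_gap: 0.271
time_s: 47.42
position: [0.468, 0.255, 0.3018]
ee_rot: [2.159, 2.281, -0.001]
force: [0.1, 0.4, -1.6]
finger_gap: 0.268
t 47.42 p [0.468  0.255  0.3018] yaw 93.16 tilt 0.04 F [ 0.12  0.37 -1.57] gap 0.268
[[1.3, -0.9, 51.8, -0.1]]
```

```bash
python3 -m creep '[[[-1,1.3,-0.9,15,0],[-1,0,0,20,0],[-1,0,0,15,0],[-1,0,0,0,0],[-1,0,0,0,0]]]'
python3 go.py .467 .2563 .135 93.3 3
python3 - <<'E'
from h import *
s=grab('scene');t=grab('top')
crop(s,290,90,380,200,6,'s30.png');crop(t,100,190,180,280,6,'t30.png')
E
```

```text
time_s: 48.05
position: [0.4663, 0.2581, 0.2522]
ee_rot: [2.156, 2.285, 0.001]
force: [0.6, -0.5, -1.9]
finger_gap: 0.274
t 48.05 p [0.4663 0.2581 0.2522] yaw 93.32 tilt 0.03 F [ 0.55 -0.46 -1.91] gap 0.274
[[-0.6, 0.2, 39.1, 0.0], [-0.6, 0.2, 39.1, 0.0], [-0.6, 0.2, 39.1, 0.0]]
```

View pics/s30.png

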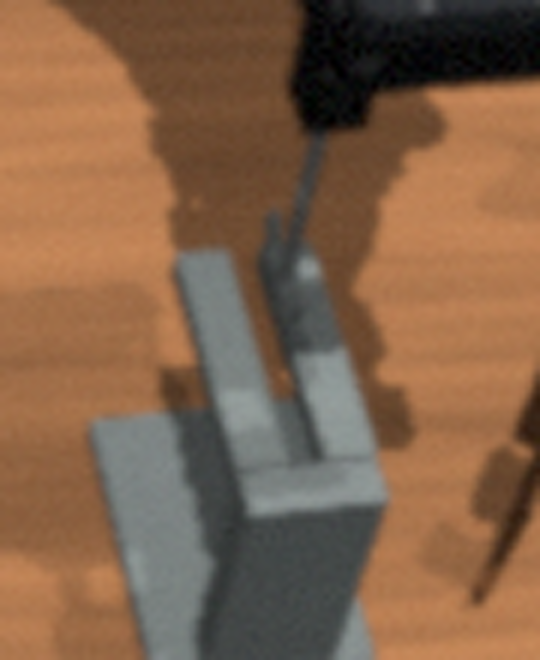

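```bash
python3 -m creep '[[[-1,-1.6,0.5,8,0],[-1,0,0,8,0],[-1,0,0,0,0],[-1,0,0,0,0]]]'
python3 go.py .467 .2563 .135 93.3 3
python3 -m creep '[[[-1,0,0,5,0],[-1,0,0,5,0],[-1,0,0,5,0],[-1,0,0,0,0]]]'
python3 -m creep '[[[-1,0,0,5,0],[-1,0,0,5,0],[-1,0,0,5,0],[-1,0,0,0,0]]]'
python3 go.py .467 .2563 .135 93.3 3
```

```text
time_s: 48.65
position: [0.4666, 0.2565, 0.2358]
ee_rot: [-2.156, -2.285, 0.0]
force: [-0.2, -0.8, -2.2]
finger_gap: 0.271
t 48.65 p [0.4666 0.2565 0.2358] yaw 93.33 tilt 0.01 F [-0.16 -0.76 -2.16] gap 0.271
[[-0.1, 0.1, 33.6, 0.0], [-0.1, 0.1, 33.6, 0.0], [-0.1, 0.1, 33.6, 0.0]]
time_s: 49.15
position: [0.4664, 0.2562, 0.2202]
ee_rot: [-2.156, -2.285, 0.001]
force: [-0.5, 0.2, -2.0]
finger_gap: 0.271
time_s: 49.65
position: [0.4664, 0.2562, 0.2053]
ee_rot: [-2.156, -2.285, 0.001]
force: [-0.5, 0.5, -1.6]
finger_gap: 0.269
t 49.65 p [0.4664 0.2562 0.2053] yaw 93.33 tilt 0.06 F [-0.51  0.48 -1.6 ] gap 0.269
[[0.0, 0.2, 23.4, 0.0], [0.0, 0.2, 23.4, 0.0], [0.0, 0.2, 23.4, 0.0]]
```

Hook is in the slot with no contact. Continuing down to the seat.

```bash
python3 -m creep '[[[-1,0,0,14,0],[-1,0,0,14,0],[-1,0,0,14,0],[-1,0,0,14,0],[-1,0,0,0,0]]]'
python3 -m creep '[[[-1,0,0,7,0],[-1,0,0,4,0],[-1,0,0,0,0]]]'
python3 -m creep '[[[-1,0,0,2,0],[-1,0,0,0,0],[-1,0,0,0,0]]]'
python3 go.py .467 .2563 .134 93.3 3
```

```text
time_s: 50.28
position: [0.4658, 0.2559, 0.1483]
ee_rot: [-2.155, -2.284, 0.004]
force: [0.2, 0.2, -1.4]
finger_gap: 0.269
time_s: 50.65
position: [0.4666, 0.2563, 0.1386]
ee_rot: [-2.156, -2.285, 0.001]
force: [0.4, 0.9, -1.5]
finger_gap: 0.273
time_s: 51.02
position: [0.4668, 0.2564, 0.1369]
ee_rot: [2.156, 2.285, 0.0]
force: [0.5, 0.4, -1.6]
finger_gap: 0.27
t 51.02 p [0.4668 0.2564 0.1369] yaw 93.33 tilt 0.01 F [ 0.52  0.37 -1.64] gap 0.27
[[-0.0, 0.1, 1.0, 0.0], [-0.0, 0.1, 1.0, 0.0], [-0.0, 0.1, 1.0, 0.0]]
```

```bash
python3 -m creep '[[[-1,0,0,1.5,0],[-1,0,0,0.8,0],[-1,0,0,0,0],[-1,0,0,0,0]]]'
python3 go.py .467 .2563 .134 93.3 3
python3 -m creep '[[[0,0,0,0,0],[0,0,0,0,0],[0.3,0,0,0,0],[0.6,0,0,0,0]]]'
python3 -m creep '[[[1,0,0,0,0],[1,0,0,0,0],[1,0,0,0,0]]]'
```

```text
time_s: 51.52
position: [0.4666, 0.2564, 0.1345]
ee_rot: [2.156, 2.285, -0.0]
force: [0.4, -0.7, -1.8]
finger_gap: 0.275
t 51.52 p [0.4666 0.2564 0.1345] yaw 93.33 tilt 0.01 F [ 0.39 -0.69 -1.82] gap 0.275
[[-0.0, 0.1, 0.2, 0.0], [-0.0, 0.1, 0.2, 0.0], [-0.0, 0.1, 0.2, 0.0]]
time_s: 52.02
position: [0.4668, 0.2564, 0.1346]
ee_rot: [2.156, 2.285, 0.0]
force: [0.2, -0.2, 0.7]
finger_gap: 0.637
time_s: 52.4
position: [0.4667, 0.2564, 0.1345]
ee_rot: [2.156, 2.285, -0.0]
force: [0.1, -0.3, -0.5]
finger_gap: 0.958
```

```bash
python3 -m creep '[[[1,0,0,-15,0],[1,0,0,-30,0],[1,0,0,-40,0],[1,0,0,-50,0],[1,0,0,0,0]]]'
python3 -m creep '[[[1,30,-20,-20,0],[1,30,-20,0,0],[1,0,0,0,0]]]'
python3 - <<'E'
from h import *
s=grab('scene','s31.png');t=grab('top','t31.png')
crop(s,270,90,400,210,6,'s31c.png');crop(t,60,190,220,290,5,'t31c.png')
crop(s,55,160,155,260,6,'s31p.png');crop(t,330,155,430,265,5,'t31p.png')
E
```

```text
time_s: 53.02
position: [0.4686, 0.2583, 0.2743]
ee_rot: [2.153, 2.283, 0.011]
force: [-0.1, -1.1, -0.5]
finger_gap: 0.997
time_s: 53.4
position: [0.4204, 0.3171, 0.29]
ee_rot: [-2.148, -2.292, -0.001]
force: [0.5, -0.4, -0.1]
finger_gap: 1.0
```

View pics/s31c.png

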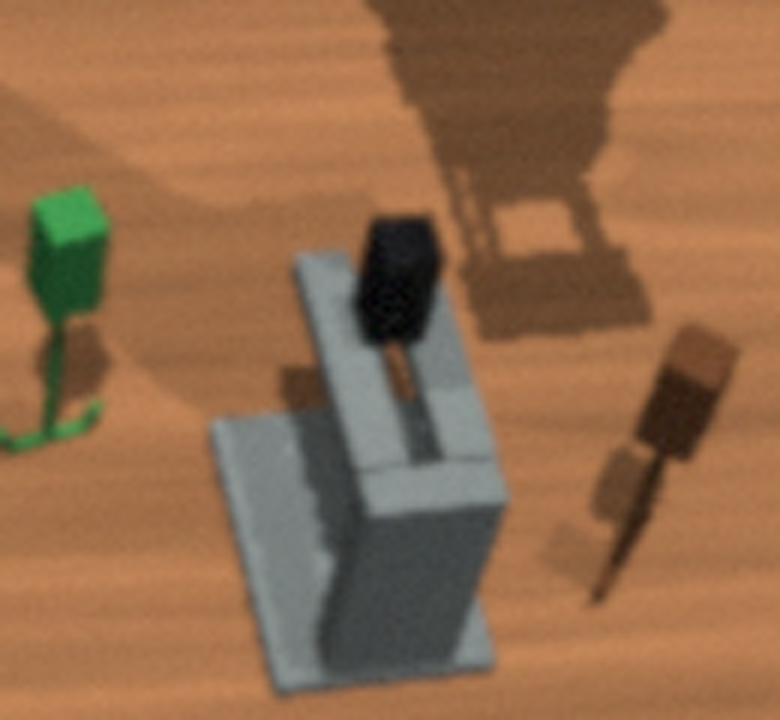

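View pics/s31p.png

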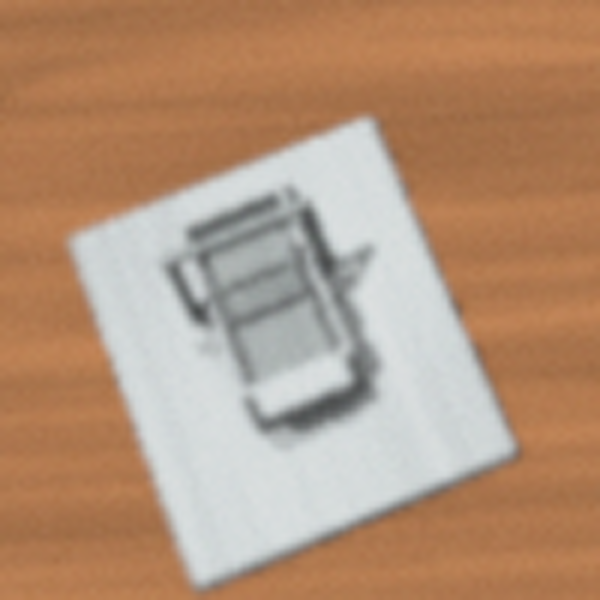

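View pics/t31p.png

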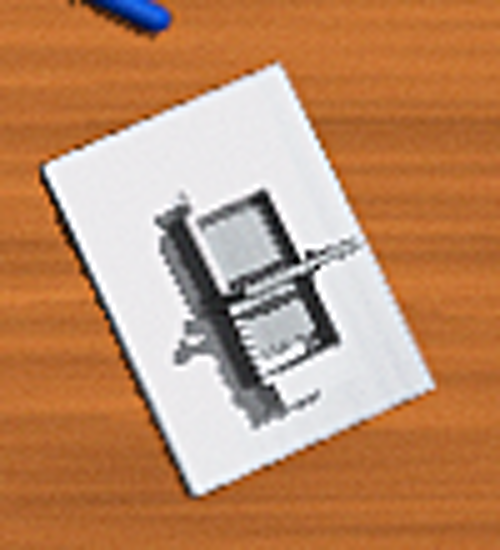

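View pics/t31.png

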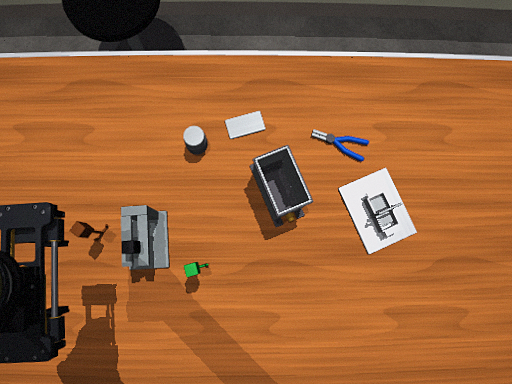

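Run:
```python
from h import *
s=grab('scene');t=grab('top')
a=np.deg2rad(22.65);X=np.array([np.cos(a),np.sin(a)]);Y=np.array([-X[1],X[0]]);c=np.array([.5502,-.2776])
for f,q in((t,(330+268.5/5,155+282/5)),(s,(55+275/6,160+310/6))):
    P=onz(f,*q,.037)[:2]-c;print((P@X*1e3).round(1),(P@Y*1e3).round(1))
o=robot.get_obs();print(o['time_s'],o['force'])
```

```text
-8.5 -0.7
5.1 1.8
53.6 [ 0.21960119 -0.12019621  0.16397918]
```

```bash
python3 -c "
from workcell import job; print(job.finish_job())"
```

```text
the job is handed in; nothing more can be done
None
```

The carrier is standing on the cooling plate, unhooked, and the rod is back in its fork. I handed the job in at about 53.6 s, but only after one dropped lift. No verdict came back.

**What happened**
- **First lift failed:** the bail appears to have caught only on the hook's tip. The carrier slipped off as it came clear of the rim and fell back tilted inside the canister.
- **Second lift worked:** I relocated the bail by camera and lowered the hook, turned sideways, into the clear space beside it. I then turned an arm under the bar and lifted slowly. The carrier hung clear above the rim for over 0.5 s at a steady 3 N or so of load.
- **Finish:** I set the carrier down on the plate, slid the hook out with the bail unmoved, and put the rod back.

**Last checks**
- **Carrier:** it looks upright, about 5 to 9 mm off the plate's centre at most. The two cameras disagree along the plate's x (-8.5 mm against +5.1 mm), but both are well inside the 30 mm limit.
- **Rod:** it sits upright on the prongs at the height and place I took it from.
- **Bystanders:** the pliers, jar and sample look unmoved, and the gripper is open and clear of everything.
- **Forces:** the wrist readings I saw stayed at about 5 N. They were only sampled at the end of each move, so I did not measure the peak contact when the carrier dropped.

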